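# Weigh out glass rings on the bench scale

## Robot

A 6-joint arm with a two-finger parallel gripper is mounted at the origin on the work surface. World frame = base frame: x ahead of the robot, y to its left, z up, the work surface at z = 0. Lengths are in mm, angles in rad, forces in N, time in s.
With the tool pointing down it reaches from about 350 to 875 mm from the base axis. Payload 4.2 kg.
Tool frame: the origin (TCP) lies between the finger pads; the fingertips stand 11 mm ahead of it and the grasp point (between the pads) lies 8 mm behind it; z points along the fingers, y is the direction in which the jaws open and shut (so a half turn about z gives the same grasp; the last joint's range is limited). The gripper opens to 85 mm and grips with 20 to 120 N. Pads are 22 mm wide; open, the fingers measure 114 mm over their backs; the gripper's body (76 mm by 85 mm) begins 54 mm behind the grasp point. The pads swing forward as they close: fully open they stand 13 mm farther back than shut.
Start: joints at [-0.865, 0.385, 0.008, 0, -1.194, -0.259], TCP at [270.063, -563.618, 215.712] pointing down, gripper open.
Joint ranges: [-3.14, 3.14], [-1.21, 2.06], [-1.07, 1.41], [-3.16, 2.05], [-2.99, -0.16], [-3.1, 3.1]. Speed limits (rad/s): [2.79, 2.79, 3.14, 3.14, 3.14, 3.14].

## Interface

Orientations are given as a unit quaternion [x, y, z, w].
In Python, from bench import * gives the robot as it stands. The module is installed in compiled form; this text tells all that it offers.
- The arm moves only by the tool drive_tool, never from a script. Its argument "increments" is a list of rows, each a list of 3 entries, a list of its own where there are three numbers: the gripper command: -1 is shut, 1 is fully open, values between are in proportion, then the shift along the tool's x, y, z scaled (see below), then the turn about the tool's z scaled (see below). In form: [[hand, [tx, ty, tz], turn], ...]. A call has 1 to 20 rows; each row shifts and turns the commanded pose from where the row before left it, along the tool's axes as they then stand; what a row does not reach is not made up. The controller multiplies each number of a shift by 0.3 m and each number of a turn by 2 rad. A row lasts 1/8 s, in which the tool goes at most 62.5 mm and 10.7 degrees, less where a joint would pass 70% of its speed; a pose out of reach is approached as far as the arm can. A call with a number of a shift or a turn outside -1 to 1 is refused whole. A call with a gripper value outside its range is refused whole. The fingers move at their own pace and stop on an object; the grip force is fixed at half the most. Time passes only in rows, so rows that do not move let the fingers close. It gives the time, the measured TCP pose, the force and the opening at its end, in the units of the state.
- read_state(): the state, without advancing time (a new reading comes with each control period).
- get_image(name): name is "scene" or "top" or "wrist"; returns the picture (420x560x3 uint8, red, green, blue); there is no depth.
- calibration(name): a dict with "fovy" (degrees; the focal length in pixels is half the picture's height over the tangent of half this angle, whatever the lens; pixels are square), "cx", "cy" (the principal point, pixels), "R" (3x3) and "t" (3): a world point X has camera coordinates R X + t. Camera axes: x right, y down, z forward; pixel columns grow to the right and rows downward; lengths in mm; the calibration is good to about 2 mm. A picture is of the moment at which its call begins: read the wrist's pose just before it. calibration takes no time and is no camera call; for the wrist camera it gives the pose at the moment of the call.
- job_done(): hands the job in, once; it reports no verdict.
The state is a dict: "clock": time; "joints": joint angles; "joint_vel": joint speeds; "joint_efforts": joint torques, N m; "position": TCP position; "ee_rot": TCP orientation; "contact_force": force on the tool from outside, world axes, zero at the start; "wrist_torque": the same for the moment, N m; "gripper_width": finger opening in mm.
Only numpy, scipy, OpenCV 4.12 (cv2) and the standard library are available. Lean on these libraries where they do the work, as an engineer would, in place of code of your own. Each camera call takes 0.05 s, during which the arm holds its last target.

## Task

Weigh out a batch on the dial scale: thread the blue glass rings over the brass spindle on its pan one at a time, checking the pointer after each, until the pointer rests in the green zone, and not past it. Feel each ring onto the off-centre spindle and lower it gently until it lies flat on the pan or on the ring below, without dropping it or pressing the pan down hard; leave the rings you do not need where they lie, and everything else on the bench alone.

Things in the scene. Friction and masses are not known exactly. Their poses are not given: they have to be found in the camera images.
- scale: Red spring dial scale, fixed. Origin under the pan's centre at bench level. Base 150 x 150 mm, 45 mm high; the dial (128 mm across, tilted) stands on its own +x side, 128 mm from the origin, up to 110 mm high.
- pan: The scale's aluminium pan, 120 mm across; origin at the centre of its upper face, 85 mm above the bench unloaded. A load lowers it 5 mm per newton (spring 200 N/m) down to a hard stop after 32 mm. Pan and spindle together must never bear over 9 N, as when pressed to the stop or when a ring is dropped down the spindle.
- tip_level (a point): Point on the pan's axis, 66 mm above its face, level with the flat tip of the upright brass spindle (9 mm square). The spindle stands 6 mm off this axis in an unmeasured direction, new each time, and, rubber-mounted, gives way sideways over 1 mm per N. A ring not over it rides on its tip and pushes the pan down; once the hole meets it, the pan springs up and the force vanishes.
- needle (a joint): Black dial pointer, rad: grows clockwise with load, 0.75 per newton, about 0.51 per ring. Starts between 0.05 and 0.7 as the pan's liner differs in weight. Green zone 1.39 to 2.03. Pressing on pan or spindle shows on it too, so the weight is true only with hands off; settles in 0.5 s.
- board: Dark wooden board with white paper, 200 (x) x 300 (y) x 8 mm, fixed to the bench; origin at the centre of its underside. The rings lie on the paper, on average 98 mm apart.
- ring1: Cobalt-blue glass ring, 50 mm outside, hole 16 mm, 16 mm high, about 70 g, lying flat on the board's paper; origin at the centre of its underside, z up. To be gripped across its outside from above; it may not fall more than about 8 mm.
- ring2: Cobalt-blue glass ring, 50 mm outside, hole 16 mm, 16 mm high, about 70 g, lying flat on the board's paper; origin at the centre of its underside, z up. To be gripped across its outside from above; it may not fall more than about 8 mm.
- ring3: Cobalt-blue glass ring, 50 mm outside, hole 16 mm, 16 mm high, about 70 g, lying flat on the board's paper; origin at the centre of its underside, z up. To be gripped across its outside from above; it may not fall more than about 8 mm.
- ring4: Cobalt-blue glass ring, 50 mm outside, hole 16 mm, 16 mm high, about 70 g, lying flat on the board's paper; origin at the centre of its underside, z up. To be gripped across its outside from above; it may not fall more than about 8 mm.
- puck: Bystander, to be left alone: amber glass puck without a hole, 34 mm across, 12 mm high, on the board; origin at the centre of its underside.
- marver: Bystander, to be left alone: black graphite block 90 x 60 x 22 mm; origin at the centre of its underside.
- rodpot: Bystander, to be left alone: white ceramic pot, 72 mm across, 95 mm high; origin at the centre of its underside.
- jar: Bystander, to be left alone: lidded glass jar, 68 mm across, 80 mm high; origin at the centre of its underside.
- pick: Bystander, to be left alone: screwdriver-like hand tool lying on the bench; origin at the centre of its underside.
- brush: Bystander, to be left alone: brush lying on the bench; origin at the centre of its underside.
- tin: Bystander, to be left alone: green tin, 60 mm across, 70 mm high; origin at the centre of its underside.
Mind the look-alikes: they are no part of the job. Leave any grey look-alike of the ring4 alone.

How it is judged:
By the outcome, as a careful person would: the job done as asked, in the order asked, and still so for the second after the job is handed in, with the robot touching nothing.
It also fails if it takes over 72 s, if anything falls off the work surface, if the arm or the gripper's body presses on something with over 40 N, if the wrist force passes 120 N, or if a joint passes its speed limit or range.

## Working session

There is one attempt and no reset: what is moved stays moved. The work goes in short steps, Python scripts to look and compute and a tool call to move; the robot and the scene stay as the last step left them, time stands still between calls to the robot, and variables do not carry over. Pictures are saved under pics/ and viewed, and the job is handed in when it is done.

Besides the shell and the picture viewer there is one more tool, called after "Request:" by a JSON object that holds its "api" and its "payload". drive_tool: Moves the arm, as the interface text tells. Shifts and turns lie within -1 to 1; 1 stands for 0.3 m of shift or 2 rad of turn. Its arguments: {"type":"object","properties":{"increments":{"type":"array"}},"required":["increments"]}

```bash
mkdir -p pics; cat > h.py <<'E'
from bench import *
import numpy as np, cv2
def snap(n,f):
    im=get_image(n); cv2.imwrite('pics/'+f,cv2.cvtColor(im,cv2.COLOR_RGB2BGR)); return im
def proj(c,X):
    f=210/np.tan(np.radians(c['fovy'])/2); p=np.array(c['R'])@np.array(X,float)+np.array(c['t']); return np.array([c['cx']+f*p[0]/p[2],c['cy']+f*p[1]/p[2]])
def back(c,u,v,z):
    f=210/np.tan(np.radians(c['fovy'])/2); R=np.array(c['R']);t=np.array(c['t'])
    d=R.T@np.array([(u-c['cx'])/f,(v-c['cy'])/f,1]); o=-R.T@t
    return o+d*(z-o[2])/d[2]
E
python3 - <<'E'
from h import *
s=read_state(); print(s)
for n in ("scene","top"):
    snap(n,n+'1.png'); print(n,calibration(n))
E
```

```text
{'clock': 0.0, 'joints': array([-8.65364756e-01,  3.85530584e-01,  6.64393990e-03, -4.98886179e-04,
       -1.19396321e+00, -2.58590133e-01]), 'joint_vel': array([-0.00102464, -0.00100922,  0.00202001,  0.00109417, -0.00164279,
       -0.00015569]), 'joint_efforts': array([ 4.05902229e-04, -3.92286873e+01,  1.88401079e+01,  4.18604985e+00,
       -4.71184889e-03, -2.16430522e-05]), 'position': array([ 269.82927303, -563.08666489,  214.64437854]), 'ee_rot': array([-2.21476747e-01,  9.75165085e-01,  1.01725187e-03, -2.70536397e-04]), 'contact_force': array([-0.02096546,  0.44539675,  0.18623845]), 'wrist_torque': array([ 9.69156019e-05,  2.18360861e-02, -4.29543234e-02]), 'gripper_width': 85.3450665023282}
scene {'fovy': 49.63267306738139, 'cx': 285.4676027291922, 'cy': 215.33837407979564, 'R': array([[-0.23225893,  0.97265017,  0.00272869],
       [ 0.73395118,  0.17709958, -0.6557068 ],
       [-0.63825658, -0.15029103, -0.75501069]]), 't': array([ 149.84383053, -359.61409402, 1736.04288889])}
top {'fovy': 48.2673485166918, 'cx': 286.3527296762443, 'cy': 201.7495465518408, 'R': array([[ 1.69896213e-02, -9.99854207e-01,  1.70779517e-03],
       [-9.96448038e-01, -1.70725905e-02, -8.24611074e-02],
       [ 8.24782417e-02, -3.00746167e-04, -9.96592820e-01]]), 't': array([  -7.0963987 ,  595.01463516, 1441.95410255])}
```

View pics/scene1.png

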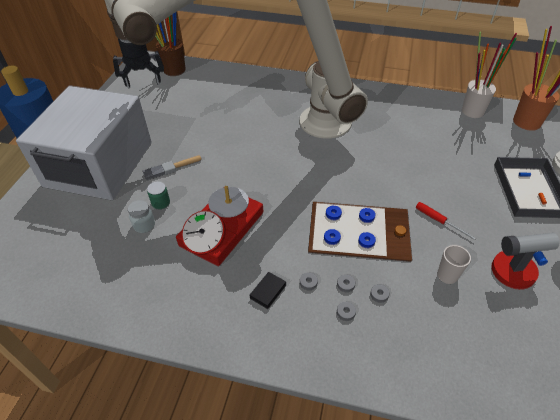

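View pics/top1.png

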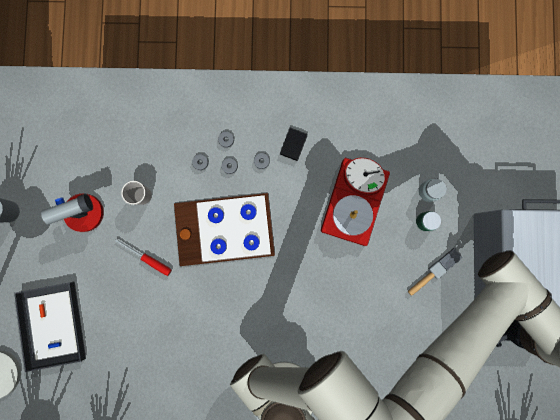

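```bash
python3 - <<'E'
from h import *
for n in ("top","scene"):
    c=calibration(n); im=cv2.imread(f'pics/{n}1.png')
    b,g,r=[im[...,i].astype(int) for i in range(3)]
    m=((b>110)&(r<70)&(g<110)).astype(np.uint8)
    k,l,st,ce=cv2.connectedComponentsWithStats(m)
    for i in range(1,k):
        if st[i,4]>30:
            # use bounding hull centre
            cc=max(cv2.findContours((l==i).astype(np.uint8),0,1)[0],key=len); (x,y),_,_=cv2.fitEllipse(cc) 
            print(n,st[i],(x,y),back(c,x,y,16)[:2].round(1))
t=cv2.imread('pics/top1.png')[140:260,300:420]; s=cv2.imread('pics/scene1.png')[165:285,160:280]
cv2.imwrite('pics/z1.png',np.hstack([cv2.resize(t,(400,400),interpolation=2),cv2.resize(s,(400,400),interpolation=2)]))
E
```

```text
top [ 55 198   8   7  34] (58.40993881225586, 200.92042541503906) [586.1 719.9]
top [241 204  15  16 163] (247.9393310546875, 211.66140747070312) [562.5 123.2]
top [208 208  16  15 167] (215.34133911132812, 214.97438049316406) [550.3 225.2]
top [244 235  15  15 160] (250.99911499023438, 242.08285522460938) [467.4 111.4]
top [211 239  15  15 167] (218.08177185058594, 245.99526977539062) [453.5 213.8]
top [ 48 343  11   5  38] (53.27363204956055, 345.03082275390625) [142.6 710.3]
scene [326 206  16  12 133] (333.3419494628906, 211.26150512695312) [460.6 109.1]
scene [359 208  16  12 132] (366.9111022949219, 213.85614013671875) [446.9 212. ]
scene [324 230  17  12 145] (331.98590087890625, 235.51943969726562) [556.8 121.1]
scene [358 233  17  13 150] (366.61175537109375, 238.74801635742188) [544.8 222.7]
scene [535 251  13  15  77] (540.9544677734375, 258.33514404296875) [499.  715.7]
```

View pics/z1.png

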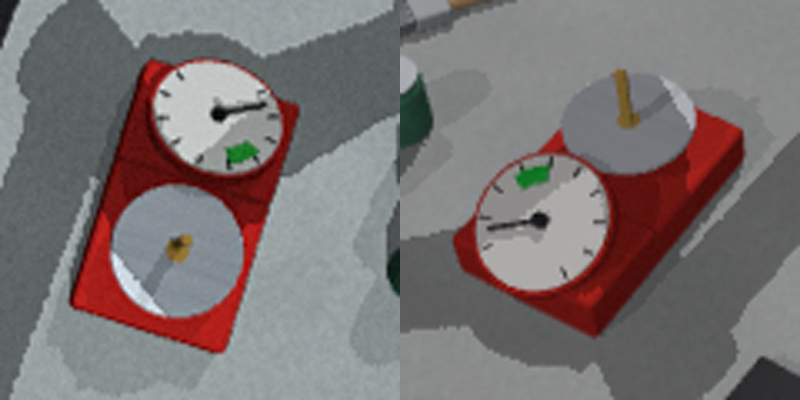

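```bash
python3 - <<'E'
from h import *
c=calibration('top')
f=lambda u,v,z:back(c,300+u*.3,140+v*.3,z).round(1)
print('pan',f(177,251,84),'tip',f(176,243,150),'foot',f(184,240,84),'dial',f(217,114,70))
c=calibration('scene')
f=lambda u,v,z:back(c,160+(u-400)*.3,165+v*.3,z).round(1)
print('pan',f(629,122,84),'tip',f(621,71,150),'foot',f(629,122,84),'dial',f(540,222,70))
c=calibration('wrist');s=read_state();print(c, s['position'])
from scipy.spatial.transform import Rotation as Ro
R=Ro.from_quat(s['ee_rot']).as_matrix();print(R.round(3)); o=-np.array(c['R']).T@c['t'];print('cam in tool',(R.T@(o-s['position'])).round(1),'axes', (np.array(c['R'])@R).round(2))
E
```

```text
pan [ 552.8 -197.5   84. ] tip [ 556.  -187.2  150. ] foot [ 562.8 -203.8   84. ] dial [ 679.6 -235.4   70. ]
pan [ 556.4 -194.5   84. ] tip [ 558.1 -194.8  150. ] foot [ 556.4 -194.5   84. ] dial [ 672.7 -237.3   70. ]
{'fovy': 71.67542993022317, 'cx': 274.976453346538, 'cy': 208.9738868358253, 'R': array([[-0.43285081,  0.90146436,  0.0014761 ],
       [ 0.85490368,  0.4099735 ,  0.3179016 ],
       [ 0.2859718 ,  0.13886589, -0.94812256]]), 't': array([624.39436026, -39.98877838, 381.18029776])} [ 269.83024198 -563.14825018  214.73743625]
[[-0.902 -0.432 -0.001]
 [-0.432  0.902  0.002]
 [ 0.     0.002 -1.   ]]
cam in tool [  82.8   -0.3 -158.5] axes [[ 0.    1.    0.  ]
 [-0.95  0.   -0.32]
 [-0.32 -0.    0.95]]
```

Request:
{"api": "drive_tool", "payload": {"increments": [[1, [0, 0, -0.05], 0.085], [1, [0, 0, -0.05], 0.085], [1, [0, 0, -0.05], 0.085], [1, [0, 0, 0], 0.085], [1, [0, 0, 0], 0.04], [1, [-0.06, 0.17, 0], 0], [1, [-0.06, 0.17, 0], 0], [1, [-0.06, 0.17, 0], 0], [1, [-0.06, 0.17, 0], 0], [1, [-0.06, 0.17, 0], 0], [1, [-0.06, 0.17, 0], 0], [1, [-0.06, 0.17, 0], 0], [1, [-0.06, 0.17, 0], 0], [1, [0, 0.08, 0], 0], [1, [0, 0, 0], 0], [1, [0, 0, 0], 0]]}}

```text
clock: 2.1
position: [539.8, -197.3, 260.5]
ee_rot: [0.156, 0.988, -0.0, -0.0]
contact_force: [-1.1, 0.2, -0.9]
gripper_width: 84.9
```

```bash
cat >> h.py <<'E'
from scipy.spatial.transform import Rotation as Ro
def st():
    s=read_state(); R=Ro.from_quat(s['ee_rot']).as_matrix()
    print('t',round(s['clock'],2),'p',s['position'].round(1),'yawx',np.arctan2(R[1,0],R[0,0]).round(3),'zax',R[:,2].round(3),'F',s['contact_force'].round(2),'w',round(s['gripper_width'],1)); return s,R
def tool(target):
    s,R=st(); d=R.T@(np.array(target)-s['position']); print('tool delta scaled',(d/300).round(4)); return d
E
python3 - <<'E'
from h import *
st(); c=calibration('wrist'); np.save('cw1.npy',np.array(c,dtype=object),allow_pickle=True)
snap('wrist','w1.png')
for X in [(556,-196,84),(674,-236,70)]: print(proj(c,X))
E
```

```text
t 2.1 p [ 539.8 -197.3  260.5] yawx 2.828 zax [-0.001  0.    -1.   ] F [-1.13  0.21 -0.9 ] w 84.9
[280.94839328 197.14007964]
[278.86243106 281.06776477]
```

View pics/w1.png

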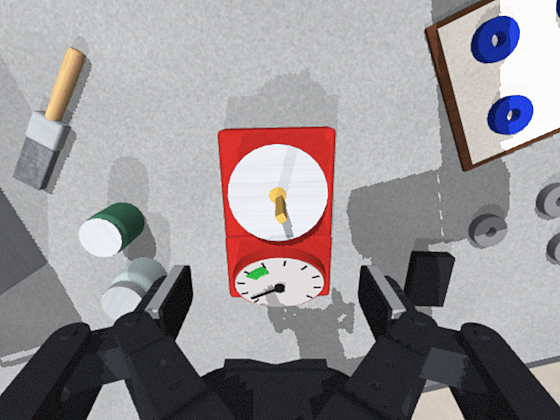

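```bash
python3 - <<'E'
import cv2
im=cv2.imread('pics/w1.png')[130:310,210:350]
cv2.imwrite('pics/z2.png',cv2.resize(im,None,fx=4,fy=4,interpolation=2)[:600*1+120][0:600])
cv2.imwrite('pics/z3.png',cv2.resize(im[110:],None,fx=5,fy=5,interpolation=2))
E
```

```text
(no output)
```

View pics/z2.png

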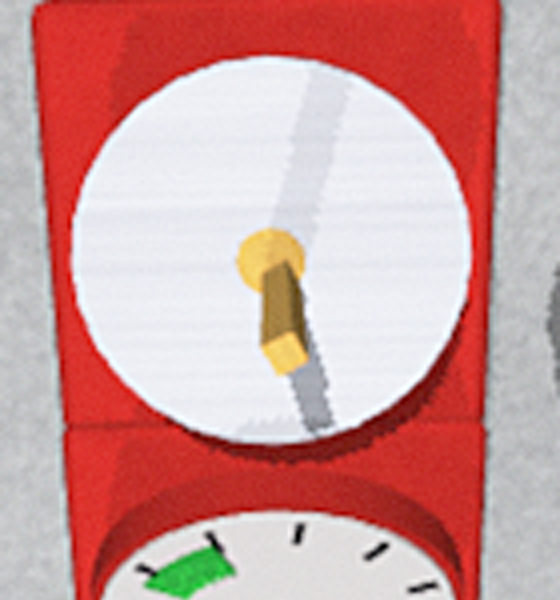

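View pics/z3.png

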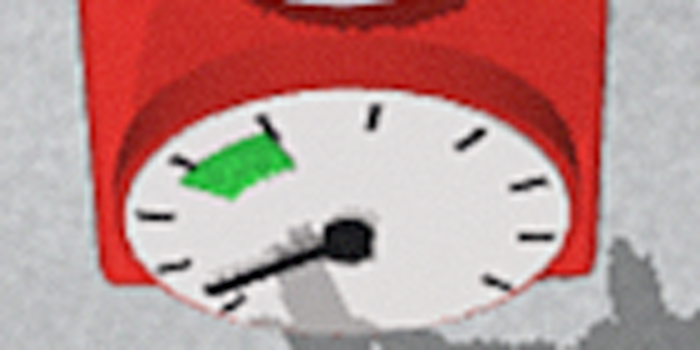

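```bash
python3 - <<'E'
from h import *
c=calibration('wrist')
for z in (82,85):
    print('pan',back(c,277.9,192.4,z).round(1),'tip',back(c,281.25,218,z+66).round(1),'flange',back(c,277.8,195.5,z+1).round(1))
# rings in wrist view
im=cv2.imread('pics/w1.png')
# back-projected dial homography: fit dial plane: centre = 128 along x; unknown tilt; estimate using several tilts, angle diffs
for n,pts in (('w',dict(hub=(348,240),tip=(208,290),t0=(232,302),t1=(175,267),t2=(155,215),t3=(185,162),t4=(268,128),t5=(375,117),t6=(470,138),t7=(528,185),t8=(537,237),t9=(497,285),g=(237,167))),):
    P={k:np.array((210+v[0]/5,240+v[1]/5)) for k,v in pts.items()}
    ticks=np.array([P[f't{i}'] for i in range(10)],np.float32)
    best=None
    from scipy.optimize import least_squares
    # ticks at equal angles on circle -> homography w/ unknown spacing
    def H(sp):
        a=np.arange(10)*sp; q=np.c_[np.sin(-a-.5),np.cos(-a-.5)].astype(np.float32)
        h,_=cv2.findHomography(ticks,q); e=cv2.perspectiveTransform(ticks[None],h)[0]-q
        return h,np.abs(e).mean()
    for sp in np.arange(.45,.7,.025):
        h,e=H(sp); r={k:cv2.perspectiveTransform(np.array([[P[k]]],np.float32),h)[0,0] for k in('hub','tip','g')}
        an=lambda v:np.arctan2(-v[0],v[1])-.5
        print(round(sp,3),round(e,4),'hub',r['hub'].round(2),'needle',an(r['tip']-r['hub']).round(2),an(r['tip']).round(2),'g',an(r['g']).round(2))
E
```

```text
pan [ 549.8 -198.2   82. ] tip [ 558.5 -198.2  148. ] flange [ 553.2 -199.4   83. ]
pan [ 549. -198.   85.] tip [ 557.5 -197.9  151. ] flange [ 552.3 -199.2   86. ]
0.45 0.021 hub [-0.08 -0.1 ] needle 0.04 0.17 g 1.52
0.475 0.0159 hub [-0.02 -0.03] needle 0.14 0.18 g 1.59
0.5 0.0092 hub [0.01 0.05] needle 0.24 0.19 g 1.66
0.525 0.0092 hub [0.03 0.14] needle 0.33 0.21 g 1.73
0.55 0.0171 hub [0.03 0.23] needle 0.44 0.23 g 1.79
0.575 0.0277 hub [0.01 0.32] needle 0.54 0.26 g 1.85
0.6 0.0402 hub [-0.03  0.39] needle 0.65 0.3 g 1.91
0.625 0.0534 hub [-0.09  0.46] needle 0.76 0.34 g 1.96
0.65 0.0695 hub [-0.15  0.5 ] needle 0.87 0.39 g 2.0
0.675 0.088 hub [-0.23  0.54] needle 0.98 0.45 g 2.04
```

Request:
{"api": "drive_tool", "payload": {"increments": [[1, [-0.03, 0.008, 0.15], 0], [1, [-0.028, 0.008, 0.15], 0], [1, [0, 0, 0], 0], [1, [0, 0, 0], 0]]}}

```text
clock: 2.65
position: [558.8, -198.9, 172.6]
ee_rot: [0.156, 0.988, -0.0, 0.001]
contact_force: [-0.1, -0.1, 0.5]
gripper_width: 85.7
```

```bash
python3 - <<'E'
from h import *
s,R=st(); c=calibration('wrist'); im=snap('wrist','w2.png'); print(proj(c,s['position']))
cv2.imwrite('pics/z4.png',cv2.resize(cv2.imread('pics/w2.png')[130:330,190:370],None,fx=3,fy=3,interpolation=2))
st()
E
```

```text
t 2.65 p [ 558.8 -198.9  172.6] yawx 2.828 zax [ 0.002 -0.001 -1.   ] F [-0.07 -0.06  0.54] w 85.7
[276.33652966 254.38987648]
t 2.7 p [ 559.2 -198.7  173.2] yawx 2.828 zax [ 0.004 -0.001 -1.   ] F [-1.22  0.26 -0.45] w 85.7
```

View pics/z4.png

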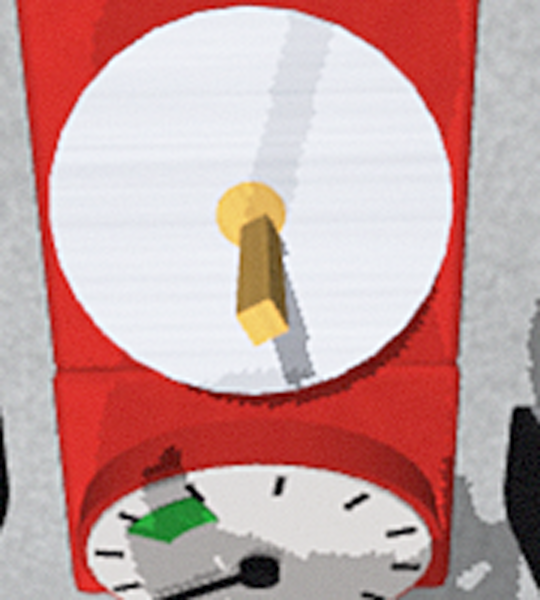

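```bash
python3 - <<'E'
from h import *
c=calibration('wrist')
for z in (82,85):
    print('pan',back(c,190+252/3,130+201/3,z).round(1),'tip',back(c,277.7,237,z+66).round(1),'flange',back(c,190+251/3,130+214/3,z+1).round(1))
# ring estimates w/ z=22
for n,L in (('top',[(247.94,211.66),(215.34,214.97),(251,242.08),(218.08,246)]),('scene',[(331.99,235.52),(366.61,238.75),(333.34,211.26),(366.91,213.86)])):
    cc=calibration(n); print([back(cc,*p,22)[:2].round(1) for p in L])
tool((465,111,240))
E
```

```text
pan [ 549.7 -197.4   82. ] tip [ 559.3 -197.6  148. ] flange [ 553.2 -198.9   83. ]
pan [ 548.9 -197.1   85. ] tip [ 558.1 -197.3  151. ] flange [ 552.3 -198.6   86. ]
[array([562.1, 122.7]), array([550. , 224.3]), array([467.5, 110.9]), array([453.6, 213. ])]
[array([561.6, 121.4]), array([549.7, 222.4]), array([466. , 109.5]), array([452.3, 211.8])]
t 2.7 p [ 559.2 -198.7  173.2] yawx 2.828 zax [ 0.004 -0.001 -1.   ] F [-1.22  0.26 -0.45] w 85.7
tool delta scaled [ 0.6161  0.8851 -0.2252]
```

Request:
{"api": "drive_tool", "payload": {"increments": [[1, [0.03, 0.1, -0.12], 0], [1, [0.05, 0.165, 0], 0], [1, [0.055, 0.17, 0], 0], [1, [0.055, 0.17, 0], 0], [1, [0.055, 0.17, 0.06], 0], [1, [0.055, 0.17, 0.1], 0], [1, [0.021, 0.075, 0.1], 0], [1, [0, 0, 0], 0], [1, [0, 0, 0], 0]]}}

```text
clock: 3.82
position: [562.1, 122.9, 131.0]
ee_rot: [0.156, 0.988, 0.001, 0.002]
contact_force: [0.4, 0.5, -0.5]
gripper_width: 85.3
```

```bash
cat >> h.py <<'E'
def rings(f,z=24):
    s,R=st(); c=calibration('wrist'); im=get_image('wrist'); cv2.imwrite('pics/'+f,im[...,::-1])
    r,g,b=[im[...,i].astype(int) for i in range(3)]
    m=((b>110)&(r<80)&(g<120)).astype(np.uint8)
    k,l,sta,ce=cv2.connectedComponentsWithStats(m)
    for i in range(1,k):
        if sta[i,4]<300: continue
        cn,hi=cv2.findContours((l==i).astype(np.uint8),cv2.RETR_CCOMP,cv2.CHAIN_APPROX_NONE)
        o=max(cn,key=len); h=[q for q,hh in zip(cn,hi[0]) if hh[3]>=0 and len(q)>15]
        e=cv2.fitEllipse(o)[0]; print('outer',np.round(e,1),back(c,*e,z)[:2].round(1),'holes',[(np.round(cv2.fitEllipse(q)[0],1),back(c,*cv2.fitEllipse(q)[0],z)[:2].round(1)) for q in h])
E
python3 - <<'E'
from h import *
rings('w3.png',20)
E
```

```text
t 3.83 p [562.1 122.9 131. ] yawx 2.829 zax [ 0.004  0.001 -1.   ] F [ 0.42  0.45 -0.53] w 85.3
outer [335.9  44.9] [450.1 210.9] holes [(array([335.9,  45.8]), array([450.6, 210.8]))]
outer [224.3 103.3] [464.1 107.5] holes [(array([224.5, 103.9]), array([464.6, 107.5]))]
outer [373.3 154.3] [547.3 222.1] holes [(array([373.4, 154.7]), array([547.7, 222. ]))]
outer [271.7 199.9] [560.2 119.5] holes [(array([272.2, 200.3]), array([560.7, 119.9]))]
```

View pics/w3.png

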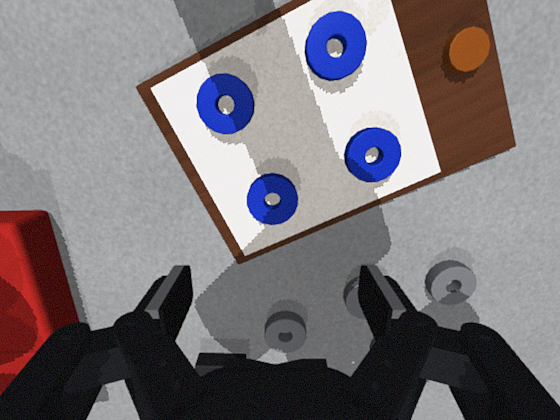

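Request:
{"api": "drive_tool", "payload": {"increments": [[1, [0.001, -0.007, 0.15], 0], [1, [0, 0, 0.13], 0], [1, [0, 0, 0.083], 0], [1, [0, 0, 0], 0], [-1, [0, 0, 0], 0], [-1, [0, 0, 0], 0], [-1, [0, 0, 0], 0], [-1, [0, 0, 0], 0]]}}

```text
clock: 4.88
position: [560.2, 121.2, 20.4]
ee_rot: [0.156, 0.988, 0.0, 0.0]
contact_force: [0.3, 0.4, 0.2]
gripper_width: 12.2
```

```bash
python3 - <<'E'
from h import *
rings('w4.png',20)
E
```

```text
t 4.88 p [560.2 121.2  20.4] yawx 2.828 zax [ 0.001  0.    -1.   ] F [0.29 0.37 0.22] w 12.2
outer [389.4  23.4] [460.6 209.5] holes [(array([389.9,  40.1]), array([467.6, 208.4]))]
outer [192.8  99.9] [463.4 107.4] holes [(array([193.1, 101.5]), array([464.1, 107.2]))]
outer [442.7 184.1] [547.2 223.3] holes [(array([442.7, 186.5]), array([548.5, 223.1]))]
outer [273.5 241.8] [551.8 122.1] holes []
outer [276.1 276.3] [574.8 116.4] holes []
```

View pics/w4.png

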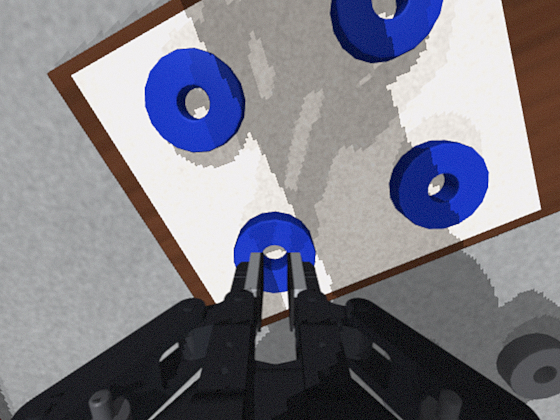

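```bash
python3 - <<'E'
from h import *
st(); im=snap('scene','s2.png'); cv2.imwrite('pics/z5.png',cv2.resize(im[170:290,290:430,::-1],None,fx=5,fy=5,interpolation=2)); st()
rings('w5.png')
E
```

```text
t 4.92 p [560.1 121.2  20.2] yawx 2.828 zax [ 0.001  0.    -1.   ] F [ 0.09 -0.56 -1.12] w 4.5
t 4.97 p [560.  121.2  20. ] yawx 2.829 zax [ 0.  0. -1.] F [-0.41  0.45  0.21] w 0.1
t 4.97 p [560.  121.2  20. ] yawx 2.829 zax [ 0.  0. -1.] F [-0.41  0.45  0.21] w 0.1
outer [389.2  23.9] [461.2 207.6] holes [(array([390.2,  41.5]), array([468.4, 206.7])), (array([384.7,  30. ]), array([463. , 205.1]))]
outer [192.8 100.3] [463.9 108.3] holes [(array([193.2, 101.9]), array([464.6, 108.2]))]
outer [443.3 184.5] [545.5 221.3] holes [(array([443.1, 186.7]), array([546.7, 221.1]))]
outer [273.7 248.8] [554.  121.4] holes []
```

View pics/z5.png

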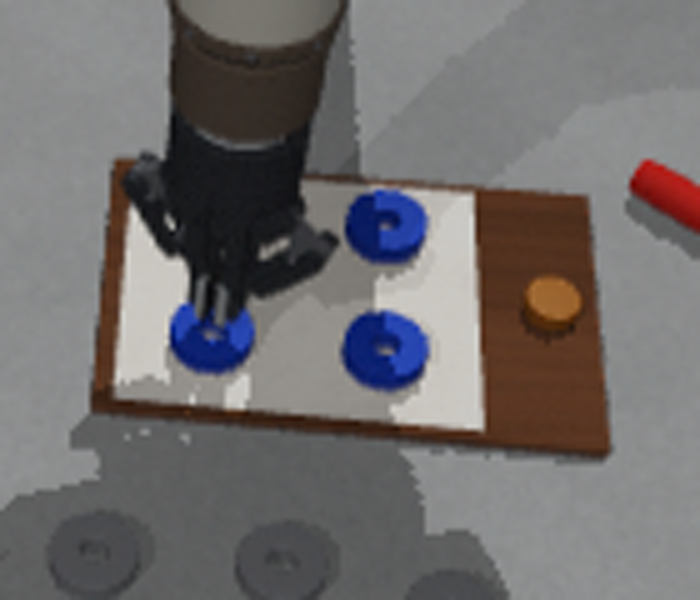

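View pics/w5.png

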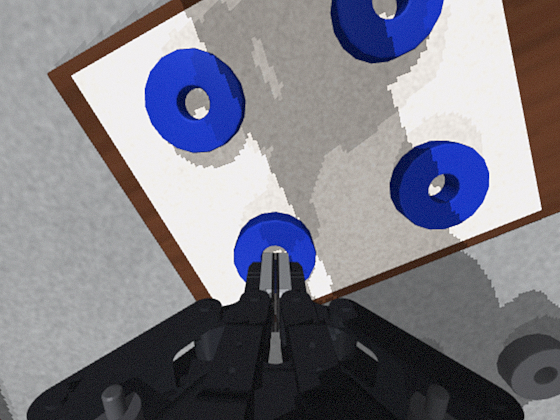

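```bash
python3 - <<'E'
from h import *
c=calibration('scene')
for X in [(560,121,9),(571,121,9),(560,121,24),(571,121,24),(560,121,40),(549,121,24)]: print(X,((proj(c,X)-[290,170])*5).round(0),proj(calibration('wrist'),X).round(1))
im=cv2.imread('pics/w5.png')[200:340,200:350]; cv2.imwrite('pics/z6.png',cv2.resize(im,None,fx=4,fy=4,interpolation=2))
E
```

```text
(560, 121, 9) [208. 339.] [276.1 246.7]
(571, 121, 9) [205. 353.] [281.2 261.2]
(560, 121, 24) [210. 323.] [276.2 257.8]
(571, 121, 24) [207. 338.] [281.8 273.3]
(560, 121, 40) [212. 306.] [276.3 271.9]
(549, 121, 24) [213. 309.] [270.4 241.7]
```

View pics/z6.png

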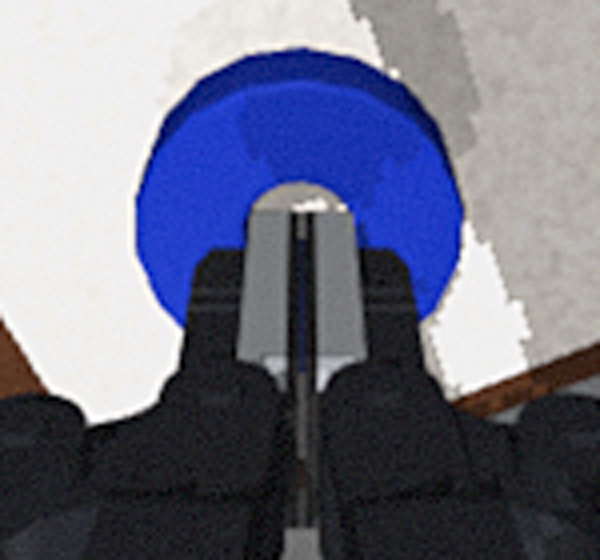

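```bash
python3 - <<'E'
import cv2,numpy as np
im=cv2.imread('pics/w3.png'); a=im[250:350,110:210]; b=im[250:350,340:440]
cv2.imwrite('pics/z7.png',cv2.resize(np.hstack([a,b]),None,fx=4,fy=4,interpolation=2))
E
```

```text
(no output)
```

View pics/z7.png

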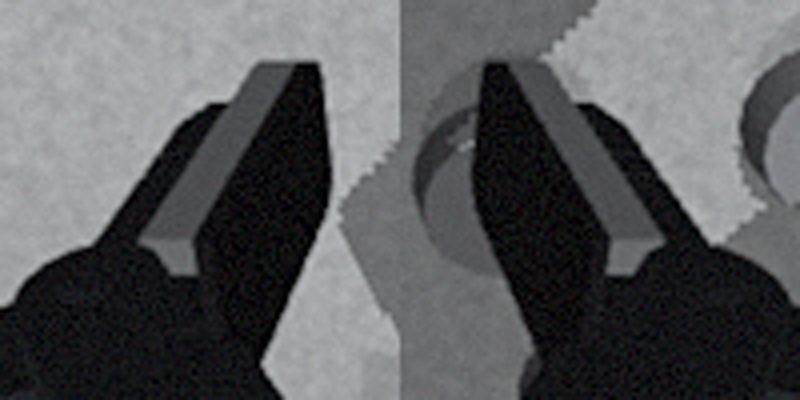

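Request:
{"api": "drive_tool", "payload": {"increments": [[1, [0, 0, 0], 0], [1, [0, 0, 0], 0], [1, [0, 0, 0], 0], [1, [0, 0, 0], 0], [1, [0, 0, 0.03], 0], [1, [0, 0, 0.04], 0], [1, [0, 0, 0.023], 0], [1, [0, 0, 0], 0], [-1, [0, 0, 0], 0], [-1, [0, 0, 0], 0], [-1, [0, 0, 0], 0]]}}

```text
clock: 6.4
position: [560.7, 121.6, -7.0]
ee_rot: [0.156, 0.988, 0.001, 0.001]
contact_force: [-1.0, 0.5, 3.8]
gripper_width: 48.9
```

```bash
python3 - <<'E'
from h import *
rings('w6.png',24); im=cv2.imread('pics/w6.png')[160:310,180:380]; cv2.imwrite('pics/z8.png',cv2.resize(im,None,fx=4,fy=4,interpolation=2))
E
```

```text
t 6.4 p [560.7 121.6  -7. ] yawx 2.829 zax [ 0.002  0.001 -1.   ] F [-1.03  0.46  3.8 ] w 48.9
outer [406.  16.] [464.8 203.6] holes [(array([426.7,  15.6]), array([467., 211.]))]
outer [174.   95.3] [463.5 108.7] holes [(array([174.,  98.]), array([464.5, 108.3]))]
outer [476.8 197.2] [545.7 222.3] holes [(array([439. , 189.8]), array([536.8, 206.3])), (array([474.8, 201.5]), array([547.5, 221.2])), (array([436. , 181.7]), array([532.7, 205.5])), (array([441.4, 178.9]), array([532.1, 208. ])), (array([447.1, 173.1]), array([530.2, 210.7])), (array([454.6, 163.5]), array([526.9, 214.4]))]
outer [274.8 276.3] [556.7 121.9] holes [(array([274.2, 280. ]), array([558.6, 120.9]))]
```

View pics/z8.png

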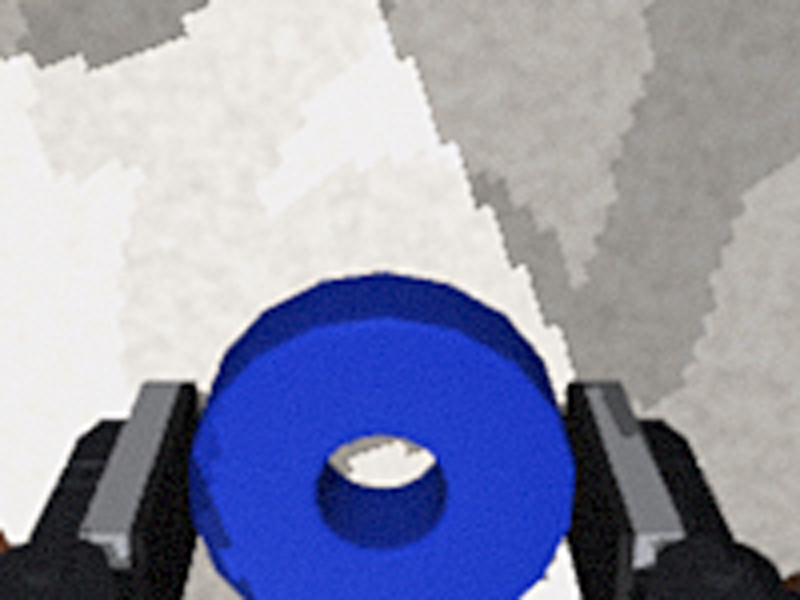

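```bash
python3 - <<'E'
from h import *
c=calibration('wrist'); s,R=st(); 
for z in(23,24,25):
    h=back(c,275.5,283,z); print(h, 'tool off',(R.T@(h-s['position'])).round(1))
E
```

```text
t 6.45 p [560.7 121.6  -7.1] yawx 2.829 zax [ 0.002  0.001 -1.   ] F [-1.    0.84  4.97] w 49.3
[561.05594091 120.8200343   23.        ] tool off [ -0.6  -0.6 -30.1]
[560.43823709 121.01538373  24.        ] tool off [  0.1  -0.6 -31.1]
[559.82053327 121.21073317  25.        ] tool off [  0.7  -0.6 -32.1]
```

Request:
{"api": "drive_tool", "payload": {"increments": [[-1, [0, 0, -0.03], 0], [-1, [0, 0, -0.1], 0], [-1, [0, 0, -0.15], 0], [-1, [0, 0, 0], 0]]}}

```text
clock: 6.95
position: [562.4, 122.1, 80.0]
ee_rot: [0.156, 0.988, 0.002, 0.004]
contact_force: [0.5, 0.1, -0.7]
gripper_width: 48.9
```

```bash
python3 - <<'E'
from h import *
rings('w7.png',24); im=cv2.imread('pics/w7.png')[200:350,180:380]; cv2.imwrite('pics/z9.png',cv2.resize(im,None,fx=4,fy=4,interpolation=2))
E
```

```text
t 6.95 p [562.4 122.1  80. ] yawx 2.829 zax [ 0.008  0.003 -1.   ] F [ 0.54  0.09 -0.68] w 48.9
outer [352.5  30.9] [452.8 209.2] holes [(array([352.8,  27.1]), array([450.8, 209.9]))]
outer [212.9 100. ] [464.  108.2] holes [(array([213.1, 101.1]), array([464.7, 108.1]))]
outer [396.2 162.3] [545.6 221. ] holes [(array([396.2, 162.8]), array([546. , 220.9]))]
outer [275.5 281. ] [614.5 105.2] holes [(array([274.8, 282.8]), array([615.9, 104.1]))]
```

View pics/z9.png

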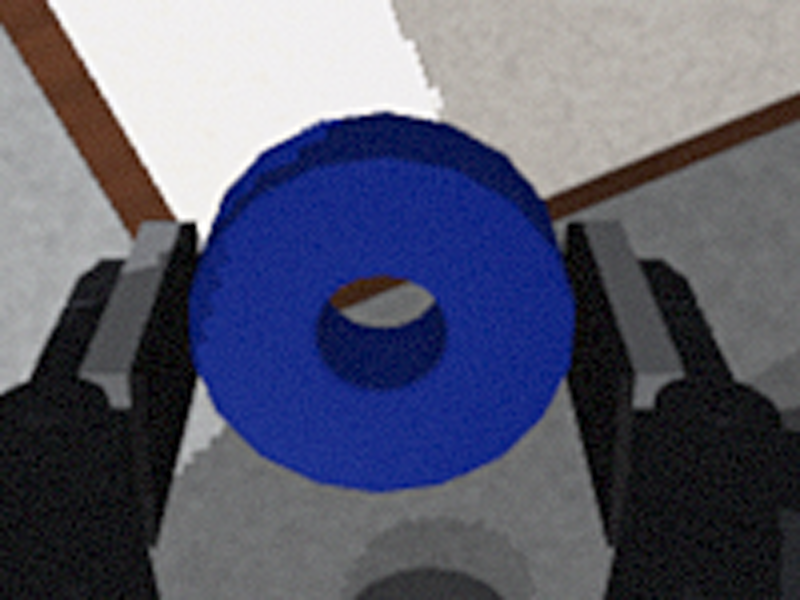

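Request:
{"api": "drive_tool", "payload": {"increments": [[-1, [0, 0, -0.15], 0], [-1, [-0.05, -0.153, -0.1], 0], [-1, [-0.055, -0.172, -0.05], 0], [-1, [-0.055, -0.172, 0], 0], [-1, [-0.055, -0.172, 0], 0], [-1, [-0.055, -0.172, 0], 0], [-1, [-0.05, -0.172, 0], 0], [-1, [0, 0, 0], 0], [-1, [0, 0, 0], 0], [-1, [0, 0, 0], 0]]}}

```text
clock: 8.25
position: [557.5, -196.5, 165.4]
ee_rot: [0.155, 0.988, 0.0, -0.001]
contact_force: [-0.1, -0.3, 0.5]
gripper_width: 48.8
```

```bash
python3 - <<'E'
from h import *
s,R=st(); rings('w8.png',s['position'][2]+31); tool((559,-196.8,170))
E
```

```text
t 8.25 p [ 557.5 -196.5  165.4] yawx 2.83 zax [-0.001  0.    -1.   ] F [-0.1  -0.25  0.52] w 48.8
t 8.25 p [ 557.5 -196.5  165.4] yawx 2.83 zax [-0.001  0.    -1.   ] F [-0.1  -0.25  0.52] w 48.8
outer [275.  275.8] [ 553.2 -196. ] holes [(array([272.4, 276.5]), array([ 553.2, -197.4]))]
t 8.3 p [ 557.6 -196.4  165.6] yawx 2.83 zax [-0.001  0.    -1.   ] F [-0.29 -0.05 -0.45] w 49.2
tool delta scaled [-0.0048  0.0001 -0.0145]
```

View pics/w8.png

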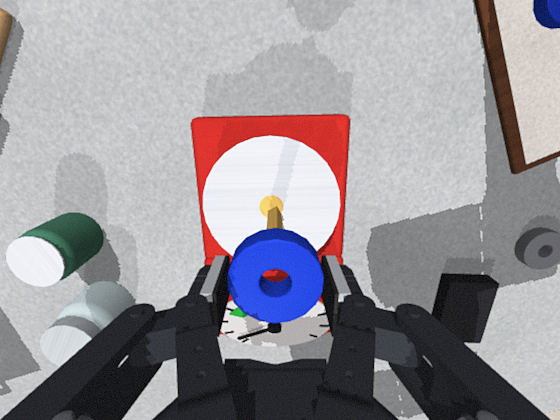

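Request:
{"api": "drive_tool", "payload": {"increments": [[-1, [-0.004, 0, 0.05], 0], [-1, [0, 0, 0.03], 0], [-1, [0, 0, 0], 0], [-1, [0, 0, 0], 0]]}}

```text
clock: 8.8
position: [558.9, -198.0, 141.9]
ee_rot: [0.156, 0.988, -0.0, 0.0]
contact_force: [0.0, -0.5, -0.3]
gripper_width: 49.1
```

```bash
python3 - <<'E'
from h import *
rings('w9.png'); im=cv2.imread('pics/w9.png')[200:350,180:380]; cv2.imwrite('pics/z10.png',cv2.resize(im,None,fx=4,fy=4,interpolation=2)); tool((559,-196.8,140))
E
```

```text
t 8.8 p [ 558.9 -198.   141.9] yawx 2.829 zax [ 0. -0. -1.] F [ 0.04 -0.48 -0.29] w 49.1
outer [274.9 275.8] [ 641.5 -225.6] holes [(array([272.5, 276.4]), array([ 641.5, -228.3]))]
t 8.85 p [ 559.1 -198.   142.2] yawx 2.829 zax [ 0.001 -0.    -1.   ] F [-0.47 -0.46 -0.99] w 49.0
tool delta scaled [0.0015 0.0038 0.0073]
```

View pics/z10.png

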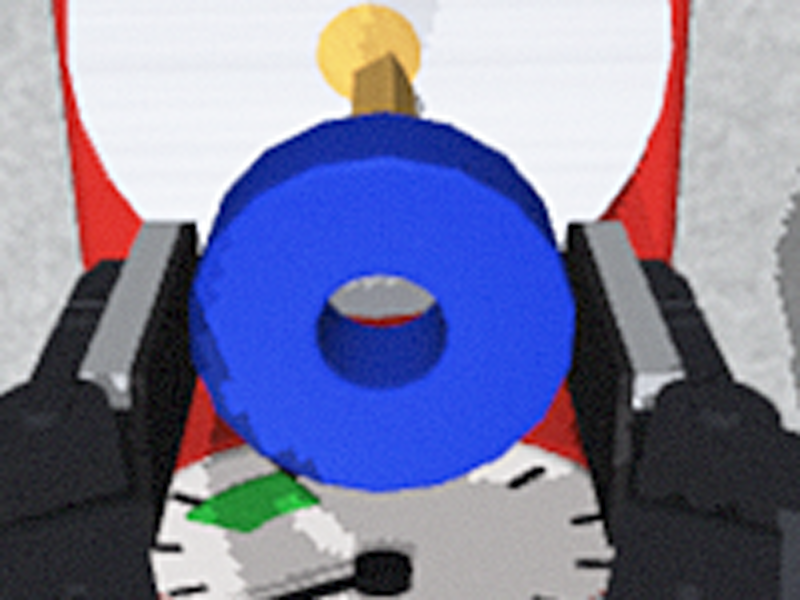

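Request:
{"api": "drive_tool", "payload": {"increments": [[-1, [0.001, 0.0035, 0.01], 0], [-1, [0, 0, 0.01], 0], [-1, [0, 0, 0], 0], [-1, [0, 0, 0], 0]]}}

```text
clock: 9.35
position: [558.8, -196.9, 135.9]
ee_rot: [0.156, 0.988, -0.0, 0.0]
contact_force: [-0.1, 0.1, -1.3]
gripper_width: 49.0
```

```bash
cat >>h.py <<'E'
def look(f,tgt=None):
    s,R=st(); snap('wrist',f); im=cv2.imread('pics/'+f)[200:350,180:380]; cv2.imwrite('pics/z'+f,cv2.resize(im,None,fx=4,fy=4,interpolation=2)); st()
E
python3 -c "
from h import *
look('w10.png')"
```

```text
t 9.35 p [ 558.8 -196.9  135.9] yawx 2.828 zax [ 0. -0. -1.] F [-0.14  0.14 -1.31] w 49.0
t 9.4 p [ 558.9 -196.9  136. ] yawx 2.828 zax [ 0. -0. -1.] F [ 0.52  0.29 -0.86] w 49.1
```

View pics/zw10.png

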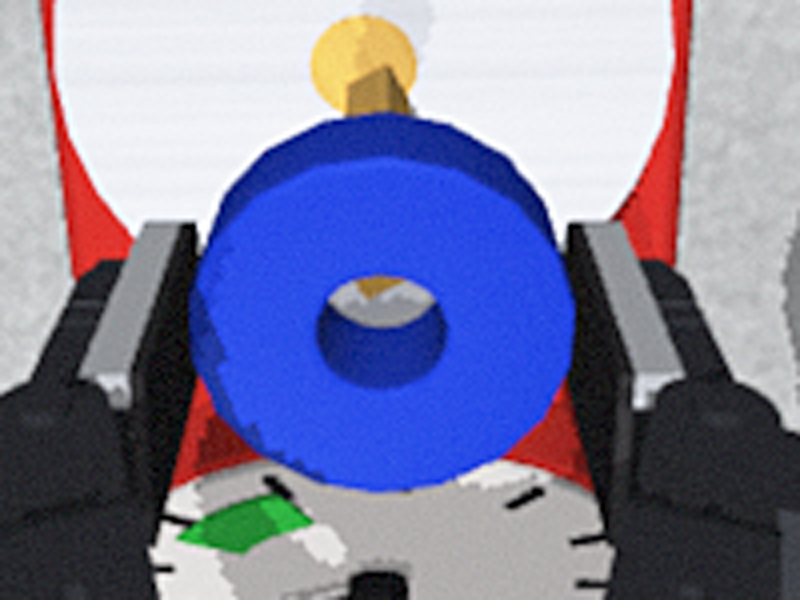

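Request:
{"api": "drive_tool", "payload": {"increments": [[-1, [0, -0.0045, 0], 0], [-1, [0, 0, 0.01], 0], [-1, [0, 0, 0.01], 0], [-1, [0, 0, 0], 0], [-1, [0, 0, 0], 0]]}}

```text
clock: 10.02
position: [558.4, -198.2, 129.9]
ee_rot: [0.156, 0.988, -0.0, -0.0]
contact_force: [-0.5, 0.2, -0.7]
gripper_width: 49.1
```

```bash
python3 -c "
from h import *
look('w11.png')"
```

```text
t 10.03 p [ 558.4 -198.2  129.9] yawx 2.828 zax [-0. -0. -1.] F [-0.5   0.18 -0.73] w 49.1
t 10.07 p [ 558.4 -198.2  129.9] yawx 2.828 zax [ 0. -0. -1.] F [ 0.59 -0.04  0.37] w 49.0
```

View pics/zw11.png

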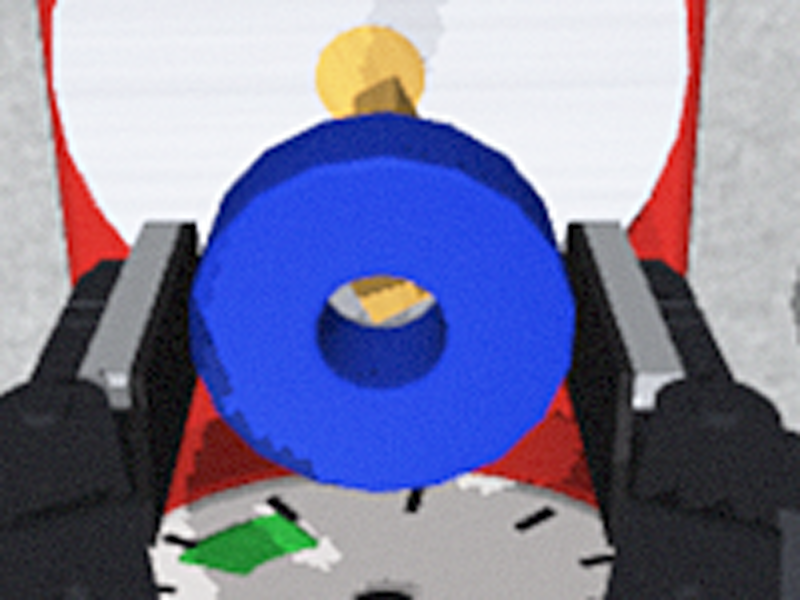

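```bash
python3 - <<'E'
import cv2,numpy as np
im=cv2.imread('pics/w11.png')
a=cv2.resize(im[265:290,255:295],None,fx=18,fy=18,interpolation=2)[:450]
b=cv2.resize(im[300:370,200:350],None,fx=4.8,fy=4.8,interpolation=2)
cv2.imwrite('pics/z12.png',a); cv2.imwrite('pics/z13.png',b)
E
```

```text
(no output)
```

View pics/z12.png

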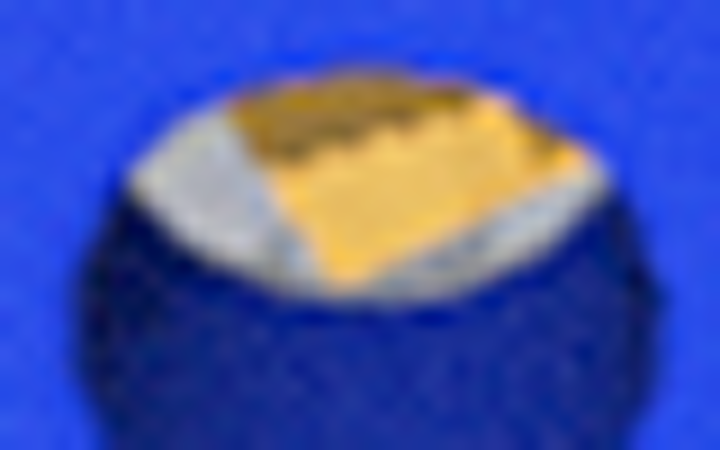

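View pics/z13.png

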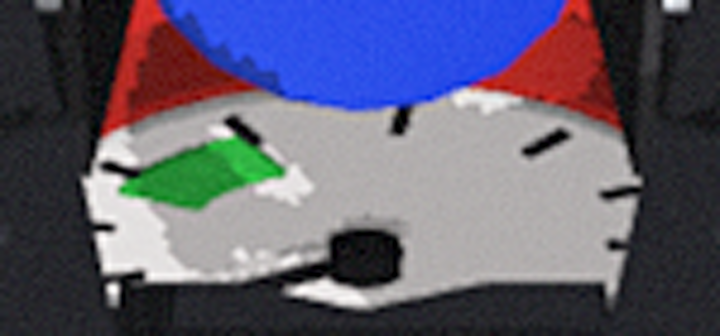

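Request:
{"api": "drive_tool", "payload": {"increments": [[-1, [0, 0.0045, 0], 0], [-1, [0, 0, 0], 0], [-1, [0, 0, 0.015], 0], [-1, [0, 0, 0.015], 0], [-1, [0, 0, 0.015], 0], [-1, [0, 0, 0], 0], [-1, [0, 0, 0], 0]]}}

```text
clock: 10.95
position: [558.9, -197.0, 116.4]
ee_rot: [0.156, 0.988, -0.0, 0.0]
contact_force: [0.8, -0.6, -0.2]
gripper_width: 48.9
```

```bash
python3 -c "
from h import *
look('w12.png')
im=cv2.imread('pics/w12.png'); cv2.imwrite('pics/z14.png',np.vstack([cv2.resize(im[265:290,250:300],(800,400),interpolation=2)]))
"
```

```text
t 10.95 p [ 558.9 -197.   116.4] yawx 2.828 zax [ 0. -0. -1.] F [ 0.76 -0.59 -0.15] w 48.9
t 11.0 p [ 559.  -196.9  116.5] yawx 2.828 zax [ 0. -0. -1.] F [-0.8   0.01 -1.  ] w 49.2
```

View pics/z14.png

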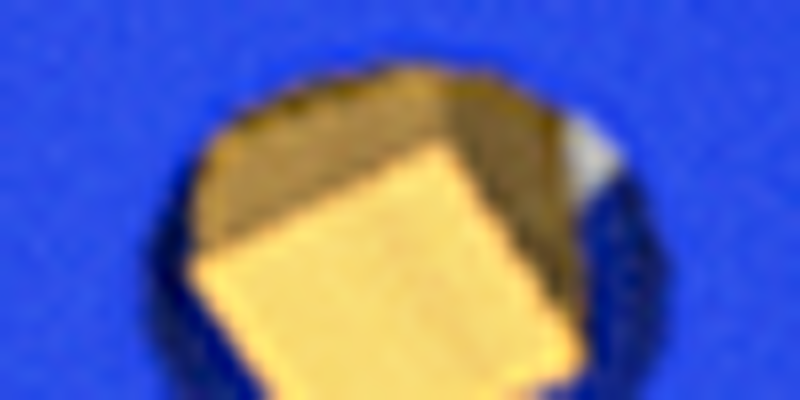

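View pics/w12.png

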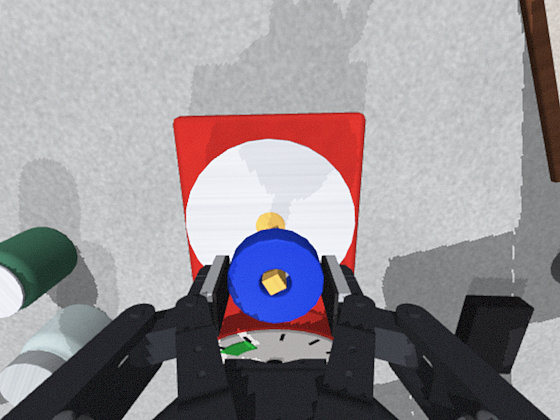

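Request:
{"api": "drive_tool", "payload": {"increments": [[-1, [0, -0.001, 0.02], 0], [-1, [0, 0, 0.025], 0], [-1, [0, 0, 0.025], 0], [-1, [0, 0, 0.025], 0], [-1, [0, 0, 0.025], 0], [-1, [0, 0, 0.015], 0], [-1, [0, 0, 0], 0], [-1, [0, 0, 0], 0]]}}

```text
clock: 12.0
position: [558.9, -197.2, 76.2]
ee_rot: [0.156, 0.988, -0.0, 0.0]
contact_force: [-0.9, 0.2, 0.0]
gripper_width: 49.1
```

```bash
python3 -c "
from h import *
st(); im=snap('scene','s3.png'); cv2.imwrite('pics/z15.png',cv2.resize(im[165:285,160:280,::-1],(600,600),interpolation=2)); look('w13.png')
"
```

```text
t 12.0 p [ 558.9 -197.2   76.2] yawx 2.828 zax [ 0.001 -0.    -1.   ] F [-0.86  0.21  0.01] w 49.1
t 12.05 p [ 559.  -197.2   76.2] yawx 2.828 zax [ 0.001 -0.    -1.   ] F [-0.42  0.43  0.54] w 49.3
t 12.1 p [ 559.  -197.2   76.3] yawx 2.828 zax [ 0.001 -0.    -1.   ] F [-0.47  0.19 -0.13] w 48.9
```

View pics/z15.png

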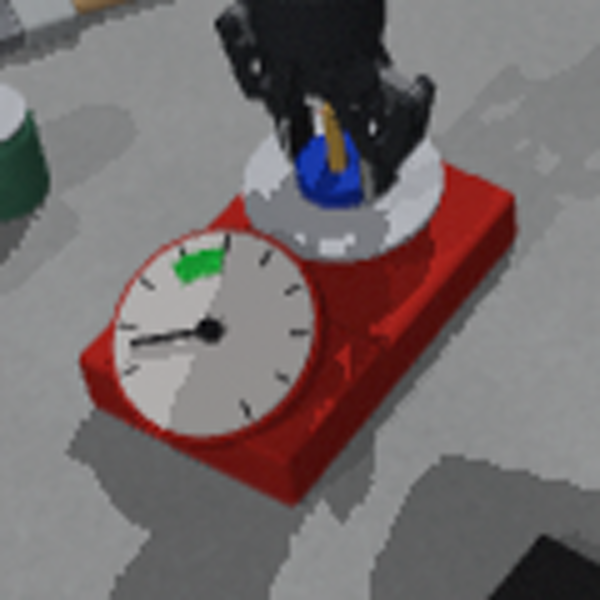

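View pics/w13.png

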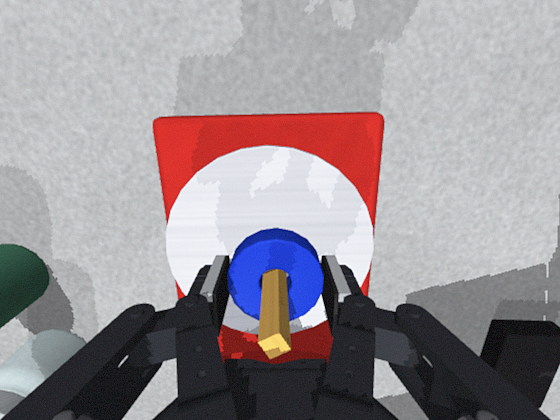

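Request:
{"api": "drive_tool", "payload": {"increments": [[-1, [0, 0, 0.01], 0], [-1, [0, 0, 0.008], 0], [-1, [0, 0, 0.006], 0], [-1, [0, 0, 0], 0], [-1, [0, 0, 0], 0]]}}

```text
clock: 12.72
position: [558.8, -197.2, 68.8]
ee_rot: [0.156, 0.988, -0.0, 0.0]
contact_force: [0.2, -0.2, -0.5]
gripper_width: 49.2
```

```bash
cat >>h.py <<'E'
def dial(f):
    s,R=st(); im=get_image('scene'); cv2.imwrite('pics/'+f,cv2.resize(im[165:285,160:280,::-1],(600,600),interpolation=2))
E
python3 -c "
from h import *
dial('d1.png')
"
```

```text
t 12.72 p [ 558.8 -197.2   68.8] yawx 2.828 zax [ 0. -0. -1.] F [ 0.19 -0.21 -0.47] w 49.2
```

View pics/d1.png

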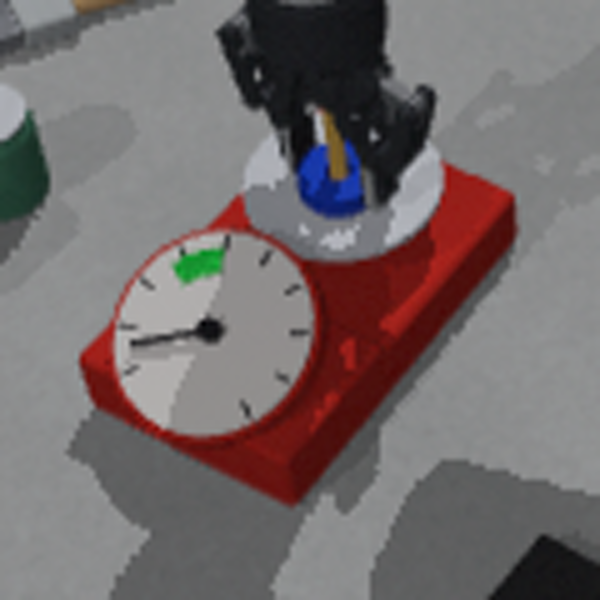

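Request:
{"api": "drive_tool", "payload": {"increments": [[-1, [0, 0, 0.007], 0], [-1, [0, 0, 0], 0], [-1, [0, 0, 0], 0], [-1, [0, 0, 0], 0]]}}

```text
clock: 13.28
position: [558.7, -197.2, 66.7]
ee_rot: [0.156, 0.988, 0.0, 0.0]
contact_force: [0.4, -0.8, -1.4]
gripper_width: 48.7
```

```bash
python3 -c "
from h import *
dial('d2.png')
"
```

```text
t 13.28 p [ 558.7 -197.2   66.7] yawx 2.828 zax [ 0. -0. -1.] F [ 0.35 -0.83 -1.43] w 48.7
```

View pics/d2.png

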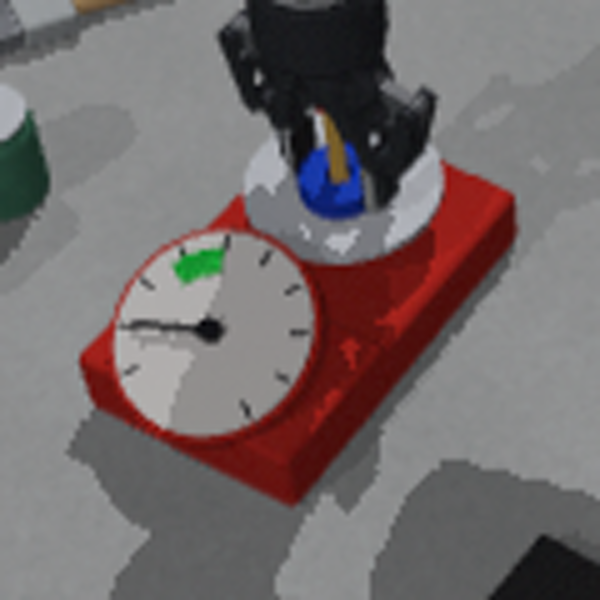

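Request:
{"api": "drive_tool", "payload": {"increments": [[-1, [0, 0, 0.007], 0], [-1, [0, 0, 0], 0], [0.5, [0, 0, 0], 0], [0.5, [0, 0, 0], 0], [0.5, [0, 0, -0.05], 0], [0.5, [0, 0, -0.13], 0], [0.5, [0, 0, -0.18], 0], [0.5, [0, 0, 0], 0]]}}

```text
clock: 14.32
position: [562.1, -197.9, 179.2]
ee_rot: [0.156, 0.988, -0.0, 0.006]
contact_force: [0.4, -0.7, -0.5]
gripper_width: 64.5
```

```bash
python3 -c "
from h import *
dial('d3.png'); look('w14.png')
"
```

```text
t 14.32 p [ 562.1 -197.9  179.2] yawx 2.829 zax [ 0.012 -0.002 -1.   ] F [ 0.36 -0.66 -0.53] w 64.5
t 14.38 p [ 560.2 -197.3  176.1] yawx 2.829 zax [ 0.007 -0.001 -1.   ] F [ 0.52  0.67 -0.48] w 64.3
t 14.43 p [ 558.9 -197.1  173.9] yawx 2.828 zax [ 0.003  0.    -1.   ] F [0.41 0.21 0.04] w 63.7
```

View pics/d3.png

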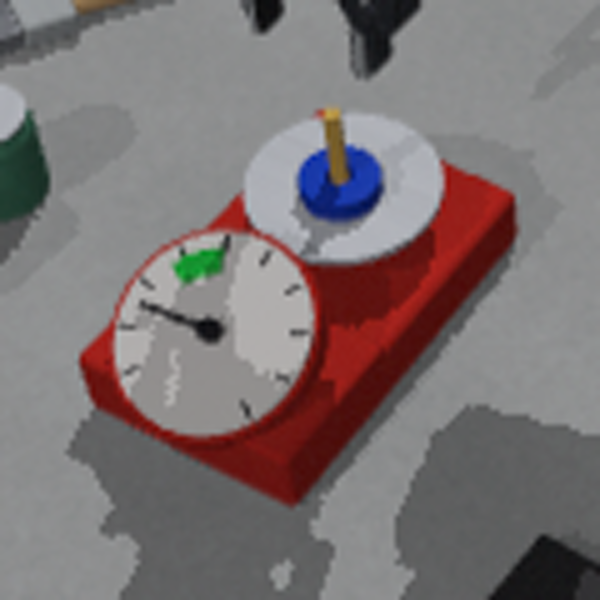

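View pics/w14.png

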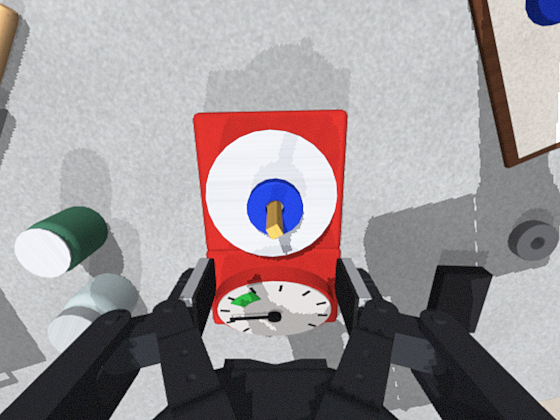

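Request:
{"api": "drive_tool", "payload": {"increments": [[1, [0.102, 0.146, 0], 0], [1, [0.102, 0.146, 0], 0], [1, [0.102, 0.146, 0.07], 0], [1, [0.102, 0.146, 0.09], 0], [1, [0.102, 0.146, 0.09], 0], [1, [0.102, 0.146, 0.09], 0], [1, [0, 0, 0], 0], [1, [0, 0, 0], 0]]}}

```text
clock: 15.42
position: [464.6, 109.2, 70.0]
ee_rot: [0.156, 0.988, -0.001, -0.001]
contact_force: [-0.5, -0.0, 0.5]
gripper_width: 85.6
```

```bash
python3 -c "
from h import *
rings('w15.png',24); tool((465.5,109.5,-8))
"
```

```text
t 15.43 p [464.6 109.2  70. ] yawx 2.829 zax [-0.001 -0.001 -1.   ] F [-0.54 -0.04  0.5 ] w 85.6
outer [404.9 166. ] [448.8 209.8] holes [(array([405.4, 166.6]), array([449.4, 210. ]))]
outer [274.4 225.5] [463.7 108.1] holes [(array([275. , 226.5]), array([464.6, 108.3]))]
outer [439.  273.2] [543.  220.9] holes [(array([441.3, 274.7]), array([544.9, 222.5]))]
t 15.47 p [465.1 108.9  70.4] yawx 2.828 zax [-0. -0. -1.] F [ 0.3  -0.82 -0.1 ] w 85.3
tool delta scaled [-0.0008  0.0024  0.2614]
```

View pics/w15.png

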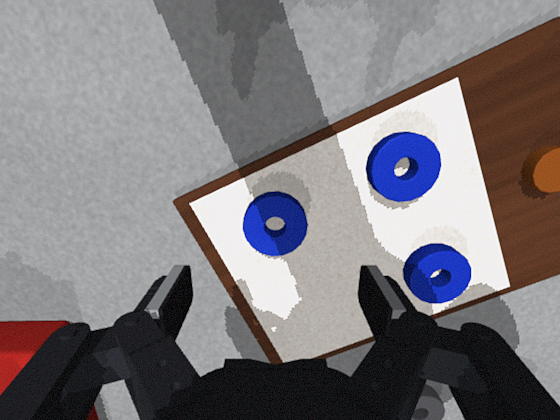

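Request:
{"api": "drive_tool", "payload": {"increments": [[1, [0.001, -0.001, 0.12], 0], [1, [0, 0, 0.1], 0], [1, [0, 0, 0.038], 0], [1, [0, 0, 0], 0], [-1, [0, 0, 0], 0], [-1, [0, 0, 0], 0], [-1, [0, 0, 0], 0]]}}

```text
clock: 16.35
position: [465.6, 110.0, -5.2]
ee_rot: [0.156, 0.988, 0.001, 0.001]
contact_force: [-2.4, 0.7, 7.2]
gripper_width: 49.0
```

```bash
python3 -c "
from h import *
look('w16.png')
"
```

```text
t 16.35 p [465.6 110.   -5.2] yawx 2.829 zax [ 0.003  0.001 -1.   ] F [-2.4   0.66  7.2 ] w 49.0
t 16.4 p [465.6 110.   -5.2] yawx 2.829 zax [ 0.003  0.001 -1.   ] F [-1.37  0.64  7.37] w 49.3
```

View pics/zw16.png

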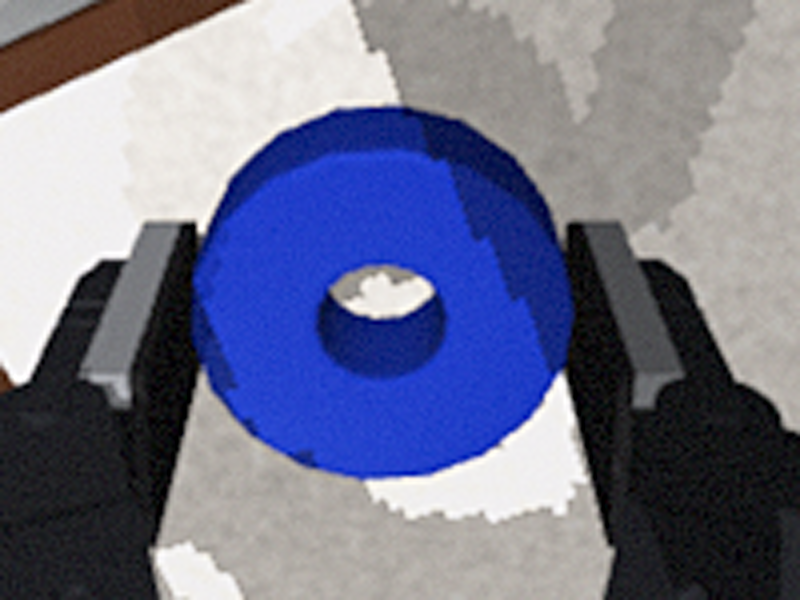

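Request:
{"api": "drive_tool", "payload": {"increments": [[-1, [0, 0, -0.05], 0], [-1, [0, 0, -0.15], 0], [-1, [-0.08, -0.115, -0.14], 0], [-1, [-0.08, -0.115, -0.14], 0], [-1, [-0.08, -0.115, -0.1], 0], [-1, [-0.1, -0.143, 0], 0], [-1, [-0.1, -0.143, 0], 0], [-1, [-0.1, -0.143, 0], 0], [-1, [-0.073, -0.103, 0], 0], [-1, [0, 0, 0], 0], [-1, [0, 0, 0], 0]]}}

```text
clock: 17.77
position: [558.0, -197.4, 167.2]
ee_rot: [0.156, 0.988, 0.0, -0.0]
contact_force: [-0.3, -0.7, -0.1]
gripper_width: 49.1
```

```bash
python3 -c "
from h import *
look('w17.png'); tool((559.2,-197.2,135))
"
```

```text
t 17.77 p [ 558.  -197.4  167.2] yawx 2.828 zax [-0.  0. -1.] F [-0.35 -0.68 -0.07] w 49.1
t 17.82 p [ 558.1 -197.   167.3] yawx 2.829 zax [-0.  0. -1.] F [-0.71 -1.03 -1.  ] w 49.0
t 17.82 p [ 558.1 -197.   167.3] yawx 2.829 zax [-0.  0. -1.] F [-0.71 -1.03 -1.  ] w 49.0
tool delta scaled [-0.0037  0.0004  0.1077]
```

View pics/zw17.png

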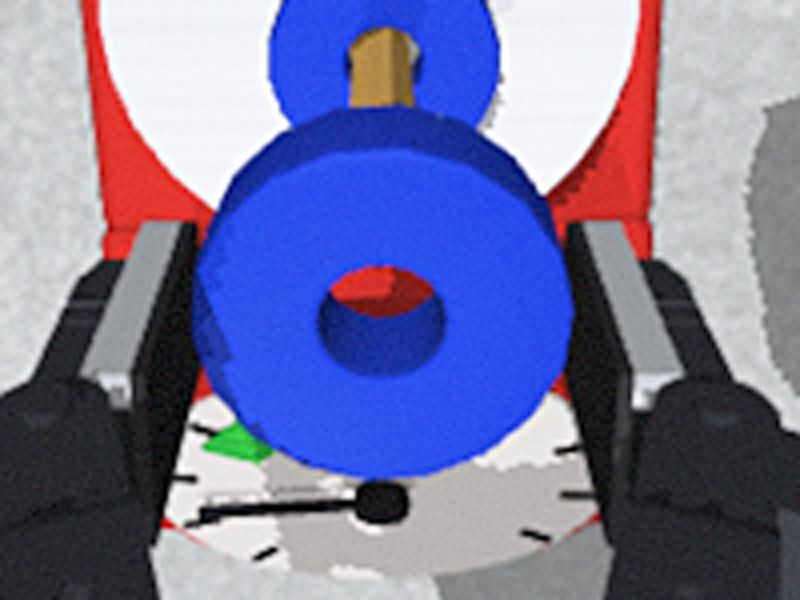

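Request:
{"api": "drive_tool", "payload": {"increments": [[-1, [-0.0035, 0, 0.05], 0], [-1, [0, 0, 0.05], 0], [-1, [0, 0, 0.012], 0], [-1, [0, 0, 0], 0], [-1, [0, 0, 0], 0]]}}

```text
clock: 18.45
position: [559.9, -198.1, 133.9]
ee_rot: [0.156, 0.988, -0.0, 0.0]
contact_force: [0.1, 0.5, -1.0]
gripper_width: 48.6
```

```bash
cat >>h.py <<'E'
def hole(f):
    s,R=st(); snap('wrist',f); im=cv2.imread('pics/'+f); cv2.imwrite('pics/z'+f,cv2.resize(im[262:297,250:300],(800,560),interpolation=2)); st()
E
python3 -c "
from h import *
hole('w18.png')"
```

```text
t 18.45 p [ 559.9 -198.1  133.9] yawx 2.829 zax [ 0.001 -0.    -1.   ] F [ 0.12  0.46 -0.99] w 48.6
t 18.5 p [ 559.9 -198.1  134. ] yawx 2.829 zax [ 0.001 -0.    -1.   ] F [-1.28  0.69 -0.66] w 49.0
```

View pics/zw18.png

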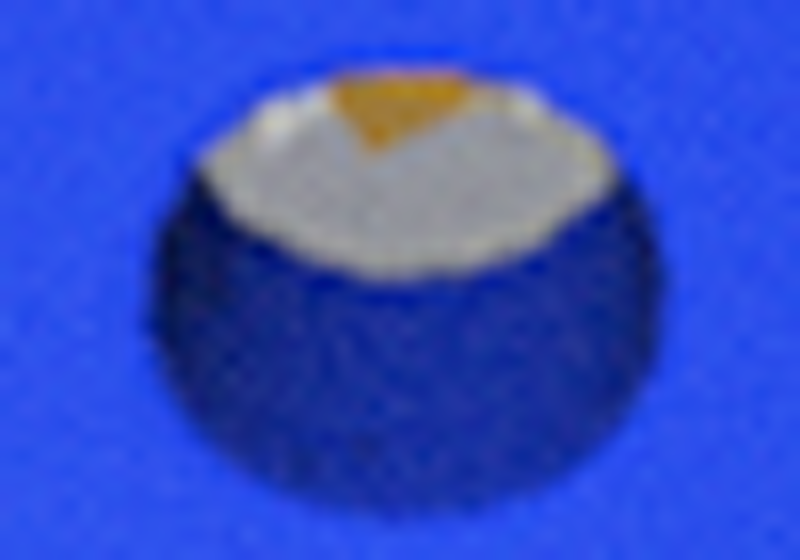

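Request:
{"api": "drive_tool", "payload": {"increments": [[-1, [0.0035, 0.002, 0], 0], [-1, [0, 0, 0.01], 0], [-1, [0, 0, 0.01], 0], [-1, [0, 0, 0], 0], [-1, [0, 0, 0], 0]]}}

```text
clock: 19.12
position: [558.7, -197.2, 127.5]
ee_rot: [0.156, 0.988, -0.0, -0.0]
contact_force: [0.1, 1.0, -1.2]
gripper_width: 48.8
```

```bash
python3 -c "
from h import *
hole('w19.png')"
```

```text
t 19.12 p [ 558.7 -197.2  127.5] yawx 2.828 zax [-0. -0. -1.] F [ 0.06  1.01 -1.24] w 48.8
t 19.18 p [ 558.8 -197.2  127.5] yawx 2.828 zax [ 0. -0. -1.] F [ 0.19 -0.   -0.33] w 48.6
```

View pics/zw19.png

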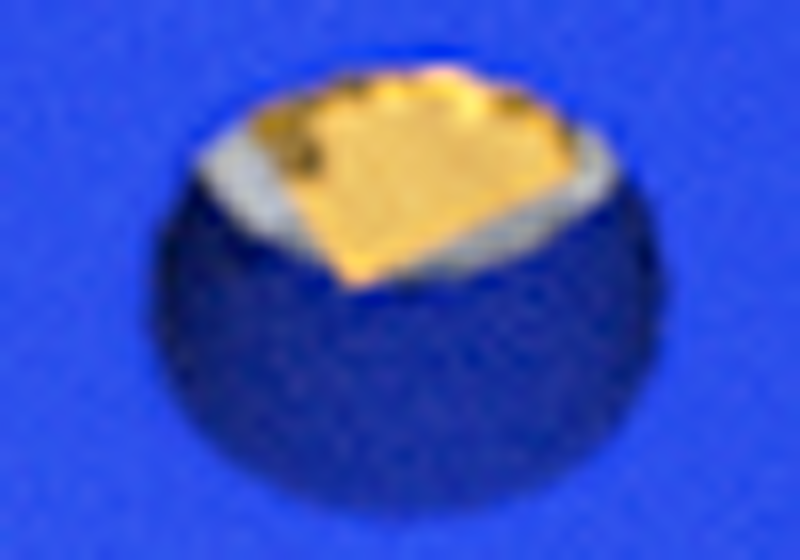

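Request:
{"api": "drive_tool", "payload": {"increments": [[-1, [0, 0, 0.015], 0], [-1, [0, 0, 0.02], 0], [-1, [0, 0, 0.02], 0], [-1, [0, 0, 0.01], 0], [-1, [0, 0, 0], 0], [-1, [0, 0, 0], 0]]}}

```text
clock: 19.92
position: [558.9, -197.2, 108.2]
ee_rot: [0.156, 0.988, -0.0, 0.0]
contact_force: [-0.4, -0.6, 0.0]
gripper_width: 48.8
```

```bash
python3 -c "
from h import *
dial('d4.png'); look('w20.png')"
```

```text
t 19.93 p [ 558.9 -197.2  108.2] yawx 2.828 zax [ 0. -0. -1.] F [-0.43 -0.63  0.04] w 48.8
t 19.98 p [ 558.9 -197.2  108.2] yawx 2.828 zax [ 0. -0. -1.] F [0.17 0.   0.52] w 48.7
t 20.02 p [ 558.9 -197.2  108.3] yawx 2.828 zax [ 0.001 -0.    -1.   ] F [-0.43 -0.07 -1.08] w 48.8
```

View pics/d4.png

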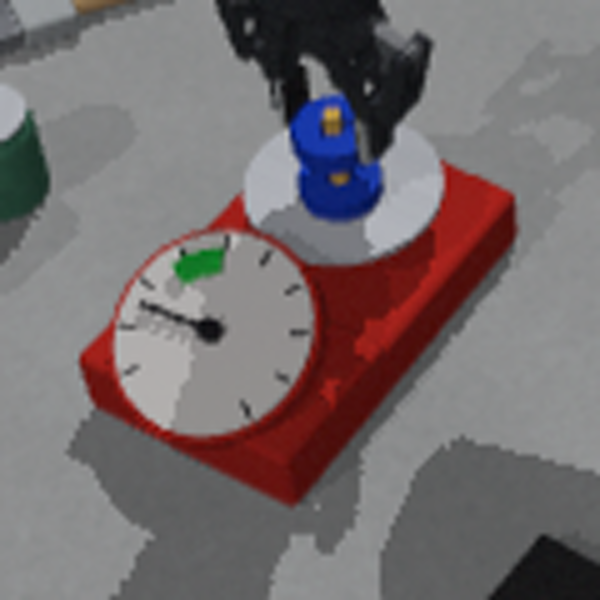

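View pics/zw20.png

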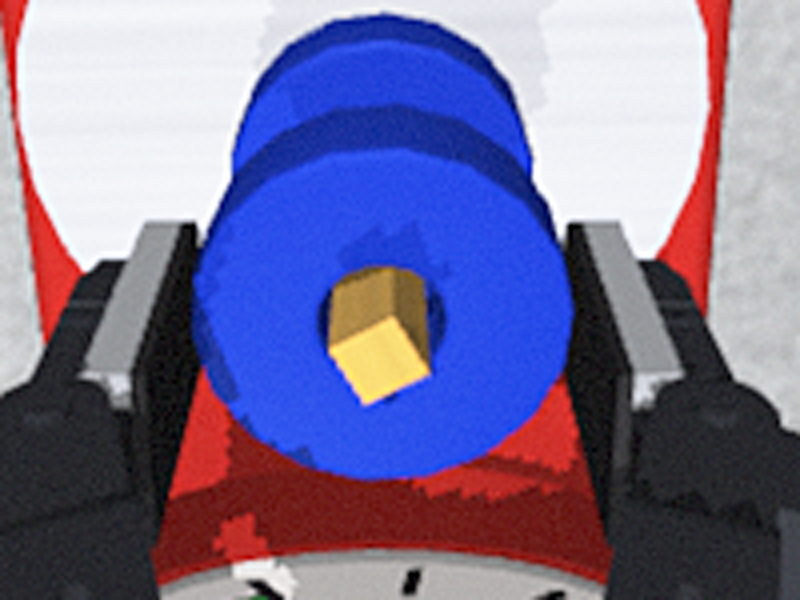

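Request:
{"api": "drive_tool", "payload": {"increments": [[-1, [0, 0, 0.02], 0], [-1, [0, 0, 0.025], 0], [-1, [0, 0, 0.02], 0], [-1, [0, 0, 0.013], 0], [-1, [0, 0, 0.005], 0], [-1, [0, 0, 0], 0], [-1, [0, 0, 0], 0]]}}

```text
clock: 20.9
position: [558.9, -197.2, 83.4]
ee_rot: [0.156, 0.988, 0.0, 0.0]
contact_force: [-0.2, 0.3, -0.6]
gripper_width: 48.8
```

```bash
python3 -c "
from h import *
dial('d5.png')"
```

```text
t 20.9 p [ 558.9 -197.2   83.4] yawx 2.828 zax [ 0.001 -0.    -1.   ] F [-0.21  0.3  -0.59] w 48.8
```

View pics/d5.png

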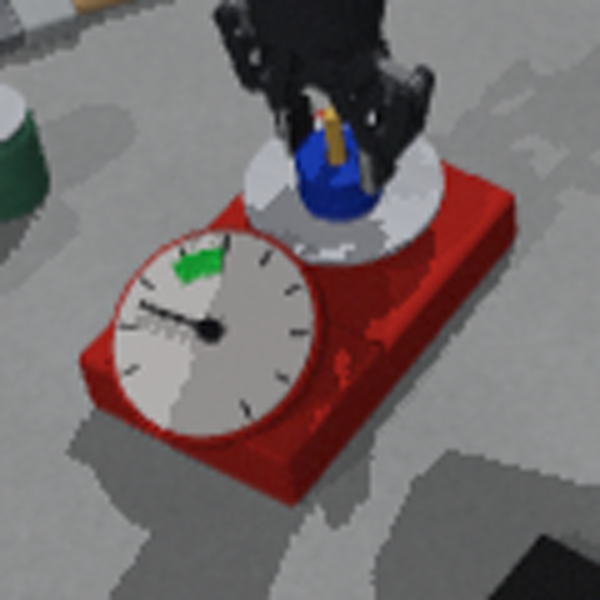

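Request:
{"api": "drive_tool", "payload": {"increments": [[-1, [0, 0, 0.005], 0], [-1, [0, 0, 0.005], 0], [-1, [0, 0, 0], 0], [-1, [0, 0, 0], 0]]}}

```text
clock: 21.45
position: [558.8, -197.2, 80.2]
ee_rot: [0.156, 0.988, -0.0, 0.0]
contact_force: [0.2, -0.3, 0.2]
gripper_width: 48.6
```

```bash
python3 -c "
from h import *
dial('d6.png')"
```

```text
t 21.45 p [ 558.8 -197.2   80.2] yawx 2.828 zax [ 0. -0. -1.] F [ 0.21 -0.26  0.22] w 48.6
```

View pics/d6.png

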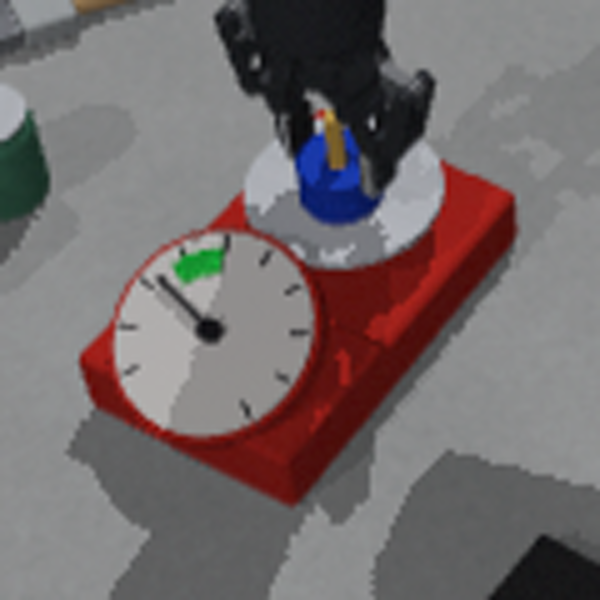

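Request:
{"api": "drive_tool", "payload": {"increments": [[0.5, [0, 0, 0], 0], [0.5, [0, 0, 0], 0], [0.5, [0, 0, -0.05], 0], [0.5, [0, 0, -0.13], 0], [0.5, [0, 0, -0.13], 0], [0.5, [0, 0, 0], 0], [0.5, [0, 0, 0], 0]]}}

```text
clock: 22.38
position: [558.4, -197.0, 173.6]
ee_rot: [0.156, 0.988, 0.0, 0.0]
contact_force: [-0.4, -0.7, 0.2]
gripper_width: 64.0
```

```bash
python3 -c "
from h import *
dial('d7.png')"
```

```text
t 22.38 p [ 558.4 -197.   173.6] yawx 2.828 zax [ 0.001  0.    -1.   ] F [-0.39 -0.69  0.2 ] w 64.0
```

View pics/d7.png

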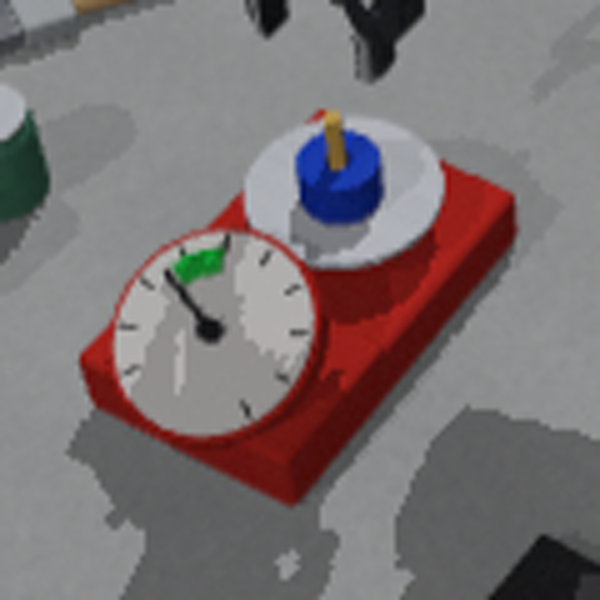

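```bash
python3 - <<'E'
from h import *
im=get_image('scene')[205:260,175:230,::-1]; b=get_image('wrist')[:,:,::-1]; cv2.imwrite('pics/w21.png',b)
cv2.imwrite('pics/d8.png',np.hstack([cv2.resize(im,(400,400),interpolation=2),cv2.resize(b[270:350,215:345][:80],(400,400*80//130),interpolation=2)[:400] if 0 else cv2.resize(b[270:345,235:310],(400,400),interpolation=2)]))
E
```

```text
(no output)
```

View pics/d8.png

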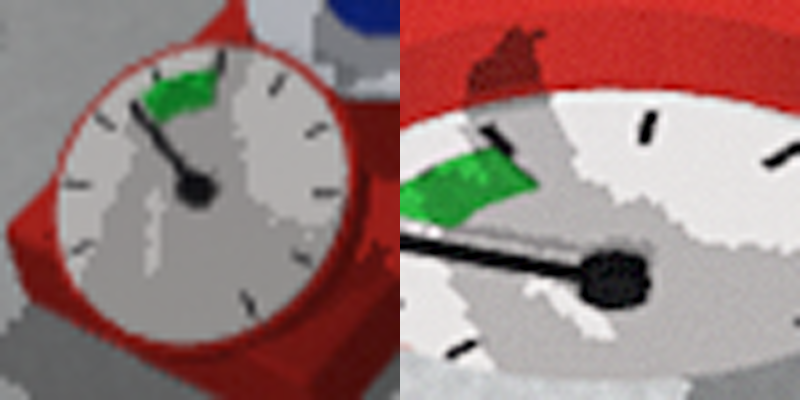

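Request:
{"api": "drive_tool", "payload": {"increments": [[1, [0.0585, 0.165, 0], 0], [1, [0.0585, 0.165, 0], 0], [1, [0.0585, 0.165, 0], 0], [1, [0.0585, 0.165, 0.05], 0], [1, [0.0585, 0.165, 0.07], 0], [1, [0.0585, 0.165, 0.08], 0], [1, [0.0585, 0.165, 0.08], 0], [1, [0.0585, 0.165, 0.08], 0], [1, [0, 0, 0], 0], [1, [0, 0, 0], 0]]}}

```text
clock: 23.78
position: [546.8, 222.6, 64.4]
ee_rot: [0.156, 0.988, -0.001, -0.001]
contact_force: [-1.3, -0.8, -0.3]
gripper_width: 85.3
```

```bash
python3 -c "
from h import *
rings('w22.png',24); tool((547.7,222.5,-7))
"
```

```text
t 23.77 p [546.8 222.6  64.4] yawx 2.829 zax [-0.001 -0.001 -1.   ] F [-1.29 -0.77 -0.34] w 85.3
outer [212.9 101.5] [450.1 210.8] holes [(array([226.6, 133.3]), array([471.4, 212.1])), (array([236.6, 113.5]), array([461.7, 222.8])), (array([213.8, 102.8]), array([451. , 211.1]))]
outer [275.3 229.5] [546.9 221.8] holes [(array([275.2, 230.5]), array([547.6, 221.5]))]
t 23.82 p [547.1 222.1  65. ] yawx 2.828 zax [-0.001 -0.001 -1.   ] F [-0.06 -1.19  0.49] w 85.5
tool delta scaled [-0.0017  0.002   0.2399]
```

View pics/w22.png

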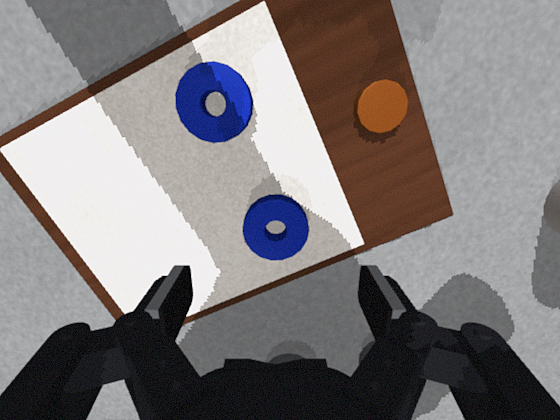

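Request:
{"api": "drive_tool", "payload": {"increments": [[1, [0, 0, 0.12], 0], [1, [0, 0, 0.09], 0], [1, [0, 0, 0.027], 0], [1, [0, 0, 0], 0], [-1, [0, 0, 0], 0], [-1, [0, 0, 0], 0], [-1, [0, 0, 0], 0]]}}

```text
clock: 24.7
position: [548.2, 223.7, -4.0]
ee_rot: [0.156, 0.988, 0.001, 0.001]
contact_force: [-2.0, 0.7, 5.1]
gripper_width: 48.8
```

```bash
python3 -c "
from h import *
look('w23.png')
"
```

```text
t 24.7 p [548.2 223.7  -4. ] yawx 2.829 zax [ 0.003  0.002 -1.   ] F [-2.04  0.74  5.12] w 48.8
t 24.75 p [548.2 223.8  -4. ] yawx 2.829 zax [ 0.003  0.002 -1.   ] F [-0.78  0.81  4.97] w 48.7
```

View pics/zw23.png

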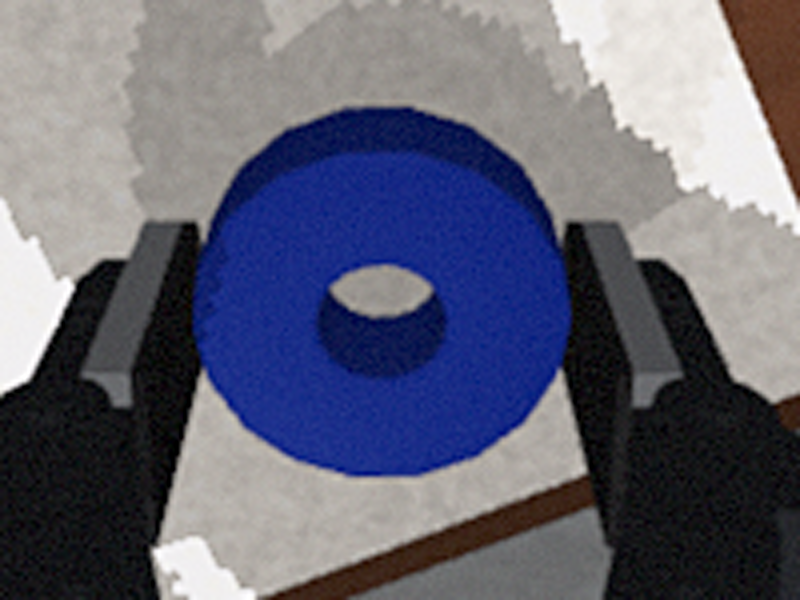

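Request:
{"api": "drive_tool", "payload": {"increments": [[-1, [0, 0, -0.05], 0], [-1, [0, 0, -0.15], 0], [-1, [-0.042, -0.12, -0.14], 0], [-1, [-0.042, -0.12, -0.14], 0], [-1, [-0.042, -0.12, -0.1], 0], [-1, [-0.0585, -0.165, 0], 0], [-1, [-0.0585, -0.165, 0], 0], [-1, [-0.0585, -0.165, 0], 0], [-1, [-0.0585, -0.165, 0], 0], [-1, [-0.0585, -0.165, 0], 0], [-1, [-0.0495, -0.138, 0], 0], [-1, [0, 0, 0], 0], [-1, [0, 0, 0], 0]]}}

```text
clock: 26.38
position: [558.2, -197.8, 168.5]
ee_rot: [0.156, 0.988, 0.0, 0.0]
contact_force: [0.0, 0.4, -0.1]
gripper_width: 48.9
```

```bash
python3 -c "
from h import *
tool((559,-197.2,135))
"
```

```text
t 26.38 p [ 558.2 -197.8  168.5] yawx 2.828 zax [ 0.  0. -1.] F [ 0.03  0.36 -0.13] w 48.9
tool delta scaled [-0.002   0.0027  0.1115]
```

Request:
{"api": "drive_tool", "payload": {"increments": [[-1, [0, 0.002, 0.05], 0], [-1, [0, 0, 0.05], 0], [-1, [0, 0, 0.018], 0], [-1, [0, 0, 0], 0], [-1, [0, 0, 0], 0]]}}

```text
clock: 27.0
position: [559.0, -197.4, 132.9]
ee_rot: [0.156, 0.988, -0.0, 0.0]
contact_force: [0.1, 0.3, -0.7]
gripper_width: 48.3
```

```bash
python3 -c "
from h import *
hole('w24.png'); tool((559,-197.2,135))"
```

```text
t 27.0 p [ 559.  -197.4  132.9] yawx 2.829 zax [ 0.001 -0.    -1.   ] F [ 0.08  0.3  -0.69] w 48.3
t 27.05 p [ 559.  -197.5  133.1] yawx 2.829 zax [ 0.001 -0.    -1.   ] F [ 0.48 -1.01  0.19] w 48.7
t 27.05 p [ 559.  -197.5  133.1] yawx 2.829 zax [ 0.001 -0.    -1.   ] F [ 0.48 -1.01  0.19] w 48.7
tool delta scaled [ 0.0004  0.001  -0.0064]
```

View pics/zw24.png

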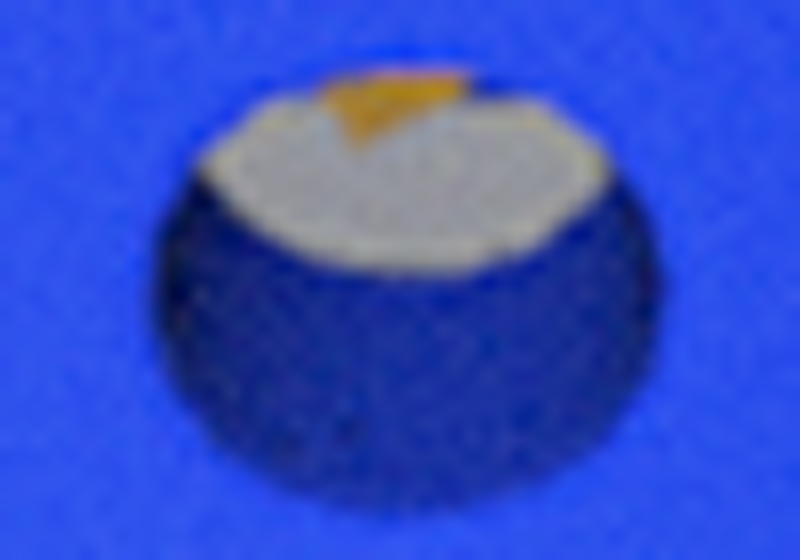

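Request:
{"api": "drive_tool", "payload": {"increments": [[-1, [0, 0, 0.01], 0], [-1, [0, 0, 0.01], 0], [-1, [0, 0, 0.008], 0], [-1, [0, 0, 0], 0], [-1, [0, 0, 0], 0]]}}

```text
clock: 27.68
position: [558.7, -197.5, 124.3]
ee_rot: [0.156, 0.988, -0.0, 0.0]
contact_force: [0.2, -1.3, -0.9]
gripper_width: 48.3
```

```bash
python3 -c "
from h import *
hole('w25.png')"
```

```text
t 27.68 p [ 558.7 -197.5  124.3] yawx 2.828 zax [ 0. -0. -1.] F [ 0.17 -1.3  -0.89] w 48.3
t 27.73 p [ 558.7 -197.5  124.3] yawx 2.828 zax [ 0. -0. -1.] F [-0.    0.73 -0.35] w 48.6
```

View pics/zw25.png

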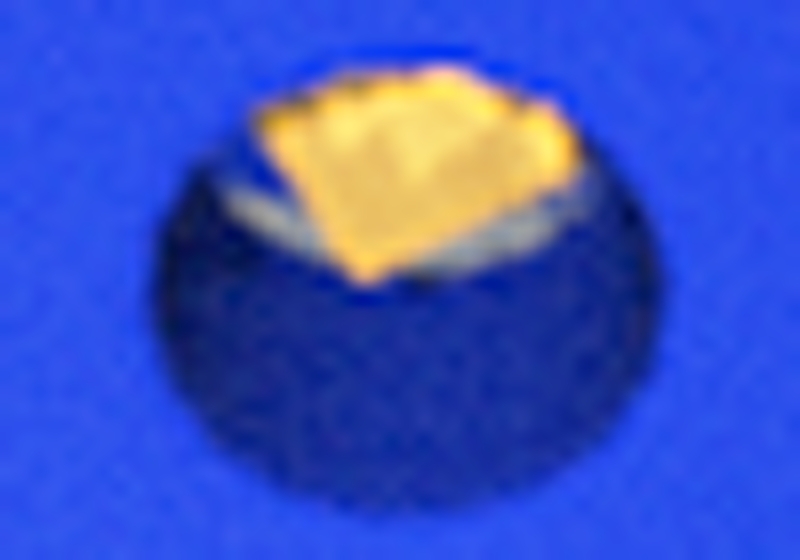

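Request:
{"api": "drive_tool", "payload": {"increments": [[-1, [0, 0.001, 0.01], 0], [-1, [0, 0, 0.015], 0], [-1, [0, 0, 0.015], 0], [-1, [0, 0, 0.01], 0], [-1, [0, 0, 0], 0], [-1, [0, 0, 0], 0]]}}

```text
clock: 28.48
position: [558.8, -197.2, 109.3]
ee_rot: [0.156, 0.988, -0.0, 0.0]
contact_force: [0.1, -0.4, 0.1]
gripper_width: 48.5
```

```bash
python3 -c "
from h import *
dial('d9.png'); look('w26.png')"
```

```text
t 28.48 p [ 558.8 -197.2  109.3] yawx 2.828 zax [ 0. -0. -1.] F [ 0.12 -0.36  0.12] w 48.5
t 28.52 p [ 558.8 -197.2  109.4] yawx 2.828 zax [ 0. -0. -1.] F [-0.56 -0.34 -0.41] w 48.7
t 28.57 p [ 558.9 -197.2  109.4] yawx 2.828 zax [ 0. -0. -1.] F [-0.35 -0.41 -0.9 ] w 48.3
```

View pics/d9.png

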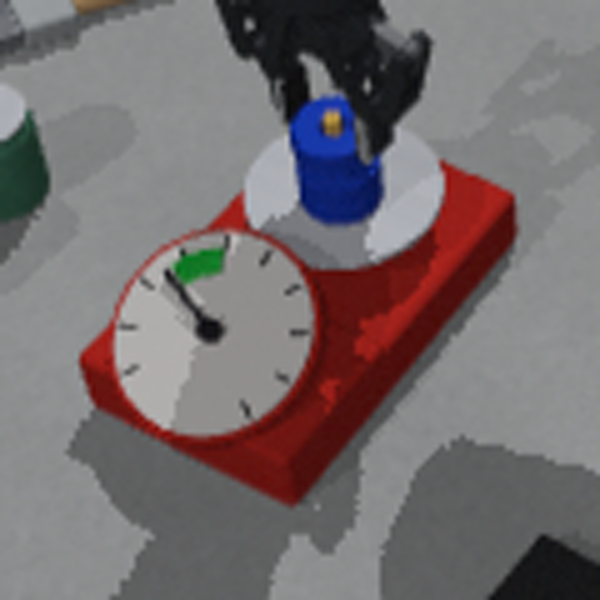

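View pics/zw26.png

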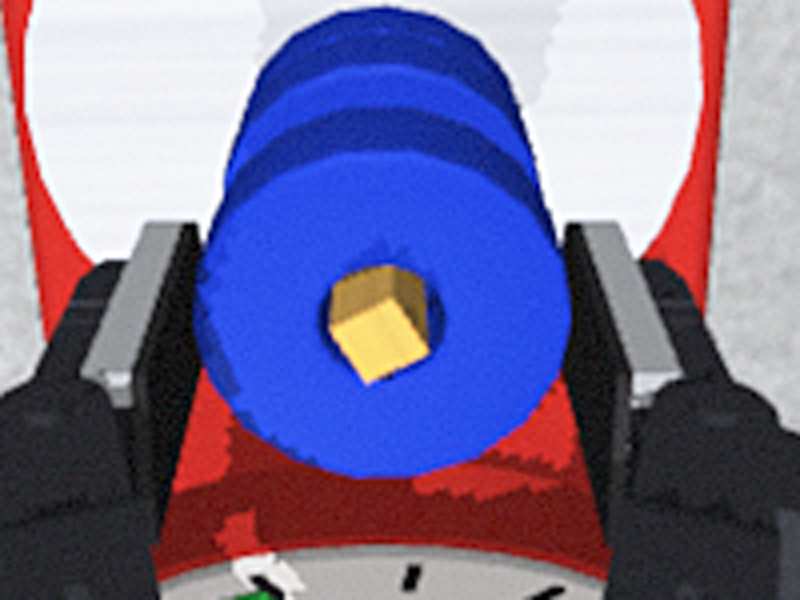

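Threaded, and the needle hasn't moved. I'll lower about 11 mm.

Request:
{"api": "drive_tool", "payload": {"increments": [[-1, [0, 0, 0.012], 0], [-1, [0, 0, 0.014], 0], [-1, [0, 0, 0.01], 0], [-1, [0, 0, 0], 0], [-1, [0, 0, 0], 0]]}}

```text
clock: 29.2
position: [558.8, -197.2, 98.4]
ee_rot: [0.156, 0.988, -0.0, 0.0]
contact_force: [0.6, 0.7, -0.3]
gripper_width: 48.6
```

```bash
python3 -c "
from h import *
dial('d10.png')"
```

```text
t 29.2 p [ 558.8 -197.2   98.4] yawx 2.828 zax [ 0. -0. -1.] F [ 0.65  0.74 -0.34] w 48.6
```

View pics/d10.png

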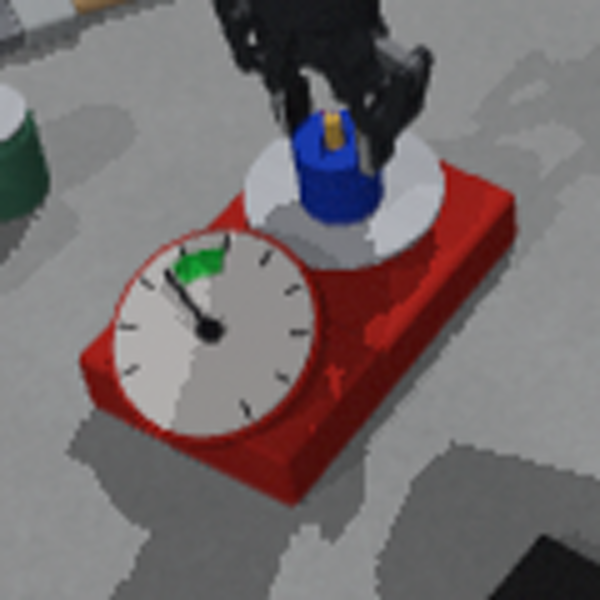

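Request:
{"api": "drive_tool", "payload": {"increments": [[-1, [0, 0, 0.005], 0], [-1, [0, 0, 0.005], 0], [-1, [0, 0, 0], 0], [-1, [0, 0, 0], 0]]}}

```text
clock: 29.75
position: [558.7, -197.2, 95.4]
ee_rot: [0.156, 0.988, -0.0, 0.0]
contact_force: [-0.8, -0.4, 0.3]
gripper_width: 48.6
```

```bash
python3 -c "
from h import *
dial('d11.png')"
```

```text
t 29.75 p [ 558.7 -197.2   95.4] yawx 2.828 zax [ 0. -0. -1.] F [-0.78 -0.37  0.32] w 48.6
```

View pics/d11.png

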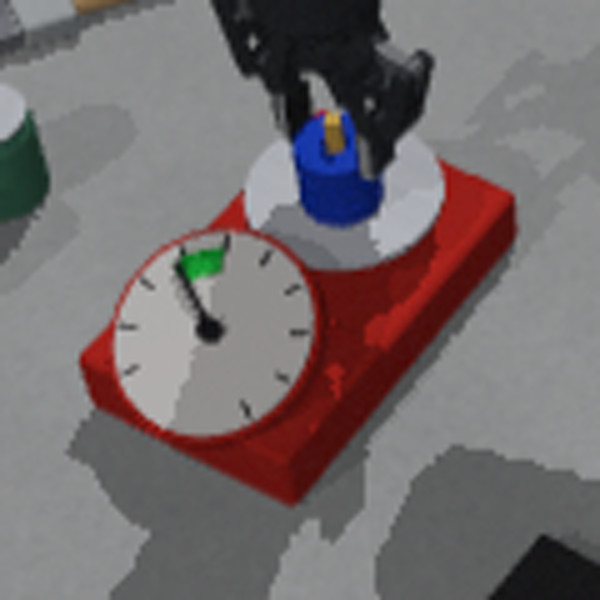

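Request:
{"api": "drive_tool", "payload": {"increments": [[-1, [0, 0, 0.004], 0], [-1, [0, 0, 0], 0], [0.5, [0, 0, 0], 0], [0.5, [0, 0, 0], 0], [0.5, [0, 0, -0.05], 0], [0.5, [0, 0, -0.13], 0], [0.5, [0, 0, -0.13], 0], [0.5, [0, 0, 0], 0], [0.5, [0, 0, 0], 0], [0.5, [0, 0, 0], 0]]}}

```text
clock: 31.05
position: [558.0, -197.1, 186.3]
ee_rot: [0.156, 0.988, 0.0, -0.001]
contact_force: [0.6, -0.4, -0.3]
gripper_width: 64.0
```

```bash
python3 -c "
from h import *
dial('d12.png'); snap('wrist','w27.png')"
```

```text
t 31.05 p [ 558.  -197.1  186.3] yawx 2.828 zax [-0.002  0.    -1.   ] F [ 0.57 -0.35 -0.29] w 64.0
```

View pics/d12.png

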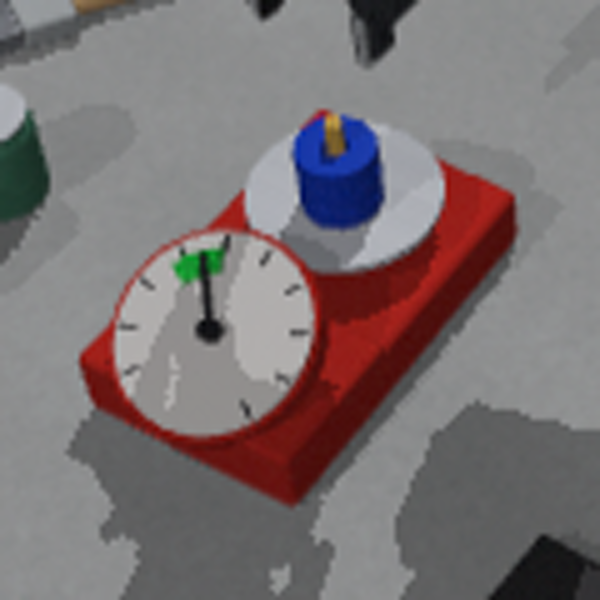

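View pics/w27.png

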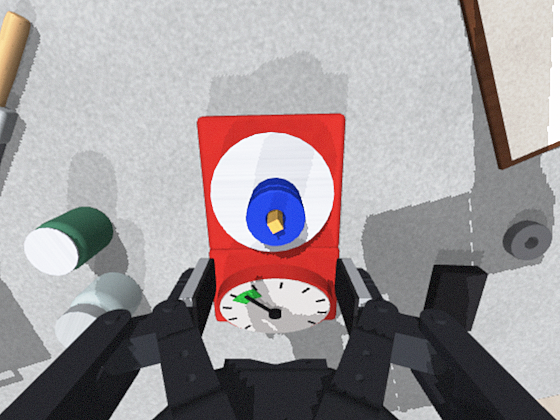

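The pointer rests inside the green zone, past its middle, with hands off and three rings stacked flat.

Request:
{"api": "drive_tool", "payload": {"increments": [[0.5, [0, 0, -0.1], 0], [0.5, [0, 0, 0], 0], [0.5, [0, 0, 0], 0], [0.5, [0, 0, 0], 0]]}}

```text
clock: 31.65
position: [558.1, -197.0, 216.0]
ee_rot: [0.156, 0.988, 0.0, -0.001]
contact_force: [-0.1, -0.2, -0.2]
gripper_width: 63.9
```

```bash
python3 -c "
from h import *
dial('d13.png'); st(); print(job_done())"
```

```text
t 31.65 p [ 558.1 -197.   216. ] yawx 2.828 zax [-0.002  0.    -1.   ] F [-0.09 -0.22 -0.24] w 63.9
t 31.7 p [ 558.2 -197.   216.1] yawx 2.828 zax [-0.002  0.    -1.   ] F [ 0.38 -0.35 -0.13] w 63.7
the job is handed in; nothing more can be done
None
```

View pics/d13.png

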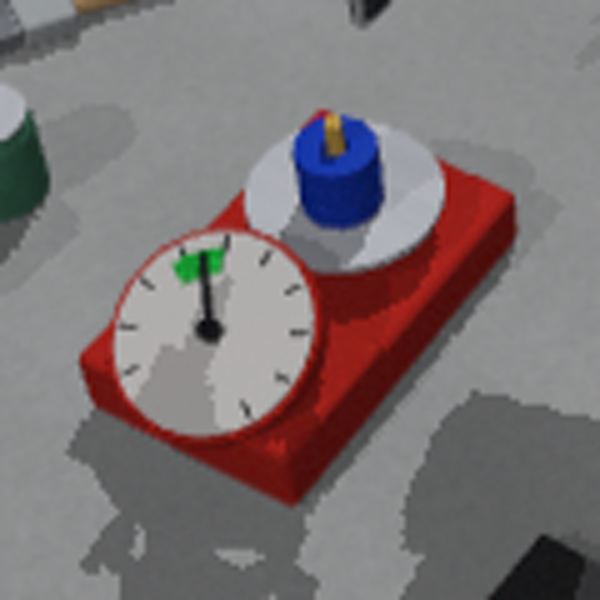

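I threaded three blue rings over the spindle one at a time. The pointer now rests inside the green zone, and the job was handed in at 31.7 s of the 72 s allowed.

- **Pointer:** reading off the images, hands off each time, it went from about 0.15 rad to 0.66, then about 1.2 to 1.26 (still short of green), then about 1.75. The final picture shows the needle in the green, slightly past its middle.
- **Rings:** all three lie flat in a stack on the pan. Each was lowered until the needle showed light contact, and then released. The most extra load on the pan before a release was about 0.6 N. The fourth ring and the other objects on the bench were not touched.
- **One miss and a disagreement:** my first grasp closed above ring 1 without force. The fingertips stand about 17 mm behind the TCP when shut (about 30 mm when open), not 11 mm ahead as stated. I measured this from the wrist images and gripped lower from then on.
- **Possible light touch:** on ring 1 the hole was about 1.4 mm off the spindle at first, so it may have brushed the tip sideways. I corrected this before lowering, and the needle showed no clear change.

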